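# Hold the closing board of a mould frame for the potter

### The job

I am about to screw the last side onto the casting-mould frame in the sprung jig: first take the lidded jar that stands in front of the frame's open mouth off the jig and stand it upright on the bench. Then bring the longer of the two T-shaped boards, stand it on the jig's bed with its flat face flush across the open mouth and its ends even with the frame's sides, and press it home against the frame with a steady push of about 10 newtons, never a hard shove. Finish while holding it pressed like that so that I can drive the screws, and leave everything else on the bench where it is.

Things in the scene. Friction and masses are not known exactly. Their poses are not given: they have to be found in the camera images.
- jig: Wooden jig fixed to the bench: flat bed 320 x 180 mm, 15 mm thick, with an end stop 70 mm above the bench at its far end. Origin on the bench under the middle of the frame's mouth (spring relaxed); x runs along the bed from the mouth into the frame (bed x = -120 to +200 mm, y = -90 to +90 mm), z up. Open side towards the robot, turned by up to 17 degrees.
- frame: Three-sided (U) plywood mould frame on the jig's bed: 160 mm wide (y), 125 deep (x), 70 high, walls 15 thick, 130 clear inside. Its mouth, to be closed by the board, is open towards the robot. Origin at bed level in the middle of the mouth, in the plane of the wall ends; x points from the mouth into the frame, z up, axes parallel to the jig's. Slides along x against springs (see frame_back).
- frame_back (a point): Middle of the frame's back wall, outer face, 125 mm behind the mouth, 60 mm above the bench, where two springs push on it. The frame starts relaxed with its origin at the jig's x = 0, slides along the jig's +x only, takes 0.7 N per mm (10 N at 14 mm), meets a dead stop at 30 mm and springs back when released.
- board: Longer T-shaped plywood board that closes the frame: flat panel 160 mm long (y), 15 thick (x), 70 high (z), with an upright gripping rib in the middle of its back. About 0.17 kg, stands on the bench left or right of the jig. Origin at the middle of the bottom edge of the flat pressing face; x points out of that face, the panel lies from x = -15 to 0 mm, the rib from -75 to -15 mm.
- board_rib (a point): Top of the long board's rib, 45 mm behind the pressing face and 70 mm above the underside. The rib is 20 mm thick (along the board's y), 60 mm long (x) and 70 mm high: pinch it from above across its 20 mm.
- short_board: The shorter T-shaped board, for another frame: same shape, rib and axes, but its panel is only 100 mm long. It stands on the other side of the jig. Leave it alone.
- jar: White ceramic lidded jar, 50 mm diameter, 75 mm high, about 0.2 kg; starts standing on the jig's bed right in front of the frame's mouth. Origin at the centre of its underside, z up.
- screwdriver: Screwdriver, 190 mm long, dark wooden handle, lying on the bench; origin near the middle of its length, on the bench. Leave it alone.
- brush: Wooden brush, 200 mm long, lying on the bench near the robot; origin near the middle of its length, on the bench. Leave it alone.
- mug: Terracotta cup without handle, 76 mm diameter, 90 mm high; origin under its centre. Leave it alone.
- bat: Plaster disc 120 mm diameter, 20 mm thick, lying on the bench near the robot; origin under its centre. Leave it alone.
Not all that is in view belongs to the job. What is shaped like the board but black or purple is not meant. What is shaped like the jar but black or red is not meant.

How it is judged:
By the outcome, as a careful person would: the job done as asked, in the order asked, and still so for the second after the job is handed in, while the arm keeps its last pose, push and grip.
It also fails if it takes over 67 s, if anything falls off the work surface, if the arm or the gripper's body presses on something with over 40 N, if the wrist force passes 120 N, or if a joint passes its speed limit or range.

### The arm

A 6-joint arm with a two-finger parallel gripper is mounted at the origin on the work surface. World frame = base frame: x ahead of the robot, y to its left, z up, the work surface at z = 0. Lengths are in m, angles in rad, forces in N, time in s.
With the tool pointing down it reaches from about 0.325 to 0.85 m from the base axis. Payload 4.4 kg.
Tool frame: the origin (TCP) lies on the centre line of the jaws, within the pads' length; the fingertips stand 19 mm ahead of it and the grasp point (between the pads) is the TCP; x points along the fingers, y is the direction in which the jaws open and shut, and the axes are right-handed (so a half turn about x gives the same grasp; the last joint's range is limited). The gripper opens to 94 mm and grips with 3 to 60 N. Pads are 16 mm wide; open, the fingers measure 119 mm over their backs; the gripper's body (75 mm by 177 mm) begins 78 mm behind the grasp point.
Start: joints at [-1.351, 0.207, 1.542, -0, 1.393, -0.15], TCP at [0.208, -0.536, 0.224] pointing down, gripper open.
Joint ranges: [-2.73, 2.73], [-0.86, 2.22], [0.23, 2.46], [-1.11, 4.25], [0.08, 2.63], [-2.82, 2.82]. Speed limits (rad/s): [2.79, 2.79, 3.14, 3.14, 3.14, 3.14].

### API

Orientations are given as [roll, pitch, yaw] about the fixed x, y, z axes, in that order (R = Rz(yaw) Ry(pitch) Rx(roll)).
In Python, from station import manip, cams, order gives the robot as it stands.
- The arm moves only by the tool play_rows, never from a script. Its argument "moves" is a list that holds one entry, the list of rows, each a list of 7 numbers: the shift along the tool's x, y, z scaled (see below), then the turn, a rotation vector about the tool's x, y, z scaled (see below), then the opening, from -1 (shut) to 1 (fully open), so that 0 is half open. A call has 1 to 5 rows; each row shifts and turns the commanded pose from where the row before left it, along the tool's axes as they then stand; what a row does not reach is not made up. The controller multiplies each number of a shift by 0.3 m and each number of a turn by 60 degrees. A row lasts 1/10 s, in which the tool goes at most 50 mm and 8.59 degrees, less where a joint would pass 70% of its speed; a pose out of reach is approached as far as the arm can. A call with a number of a shift or a turn outside -1 to 1 is refused whole. A call with a gripper value outside its range is refused whole. The fingers move at their own pace and stop on an object; "squeeze" is the grip in N (left out, the last holds). Time passes only in rows, so rows that do not move let the fingers close. It gives the time, the measured TCP pose, the force and the opening at its end, in the units of the state.
- manip.observe(): the state, without advancing time (a new reading comes with each control period).
- cams.camera(name): name is "side" or "top"; returns (picture, depth): 384x512x3 uint8, blue, green, red; 384x512 float32, m along the optical axis (not along the pixel's ray), 0 where there is no reading.
- cams.camera_model(name): a dict with "intrinsics" (3x3 intrinsics, pixels), "pose" (4x4, takes a point from camera to world coordinates). Camera axes: x right, y down, z forward; pixel columns grow to the right and rows downward; lengths in m; the calibration is good to about 2 mm. A picture is of the moment at which its call begins. camera_model takes no time and is no camera call.
- order.sign_off(): hands the job in, once; it reports no verdict.
The state is a dict: "time": time; "qpos": joint angles; "joint_vel": joint speeds; "effort": joint torques, N m; "tcp_pos": TCP position; "tool_rot": TCP orientation; "wrist_force": force on the tool from outside, world axes, zero at the start; "moment": the same for the moment, N m; "gripper_width": opening from 0.0 (shut) to 1.0 (fully open).
Only numpy, scipy, OpenCV 4.12 (cv2) and the standard library are available. Lean on these libraries where they do the work, as an engineer would, in place of code of your own. Each camera call takes 0.05 s, during which the arm holds its last target.

## Working session

There is one attempt and no reset: what is moved stays moved. The work goes in short steps, Python scripts to look and compute and a tool call to move; the robot and the scene stay as the last step left them, time stands still between calls to the robot, and variables do not carry over. Pictures are saved under pics/ and viewed, and the job is handed in when it is done.

Besides the shell and the picture viewer there is one more tool, called after "Request:" in YAML: its name, and indented under it one key for each argument. play_rows: Moves the arm, as the interface text tells. Its arguments: {"type":"object","properties":{"moves":{"type":"array"},"squeeze":{"type":"number"}},"required":["moves"]}

```bash
ls; mkdir -p pics; python3 - <<'E'
from station import manip,cams,order
import cv2,numpy as np
for n in("side","top"):
    p,d=cams.camera(n); cv2.imwrite(f"pics/{n}0.png",p); np.save(f"{n}0.npy",d)
    m=cams.camera_model(n); print(n,m)
    print((d==0).mean())
print(manip.observe())
E
```

```text
pics
side {'intrinsics': array([[451.6666492 ,   0.        , 255.32632946],
       [  0.        , 451.6666492 , 187.06625204],
       [  0.        ,   0.        ,   1.        ]]), 'pose': array([[-0.97853085, -0.10625521,  0.17659899,  0.31393625],
       [-0.20594906,  0.53694163, -0.81809453,  0.95942806],
       [-0.00789655, -0.83690114, -0.54729711,  0.76536339],
       [ 0.        ,  0.        ,  0.        ,  1.        ]])}
0.003997802734375
top {'intrinsics': array([[396.43920442,   0.        , 261.05734465],
       [  0.        , 396.43920442, 194.19426801],
       [  0.        ,   0.        ,   1.        ]]), 'pose': array([[-0.00237273, -0.9980832 ,  0.06184089,  0.43392851],
       [-0.99996349,  0.0028758 ,  0.00804716, -0.10663364],
       [-0.00820958, -0.06181953, -0.99805358,  1.31983411],
       [ 0.        ,  0.        ,  0.        ,  1.        ]])}
0.003753662109375
{'time': 0.1, 'qpos': array([-1.35050369e+00,  2.07328992e-01,  1.54281258e+00,  3.72408033e-05,
        1.39351702e+00, -1.50559944e-01]), 'joint_vel': array([ 0.00213325, -0.00209078, -0.00262937, -0.00096109, -0.00042778,
       -0.00151942]), 'effort': array([ 7.90029790e-04, -3.71864140e+01, -2.82290483e+01,  7.01718894e-02,
        3.11573921e-02, -4.54950202e-05]), 'tcp_pos': array([ 0.20820003, -0.53523389,  0.22340948]), 'tool_rot': array([-1.73909142,  1.56873007,  1.77334721]), 'wrist_force': array([ 0.06272349,  0.53563663, -0.05989934]), 'moment': array([ 0.03225939,  0.00185536, -0.00443393]), 'gripper_width': 0.9979491775187335}
```

View pics/side0.png

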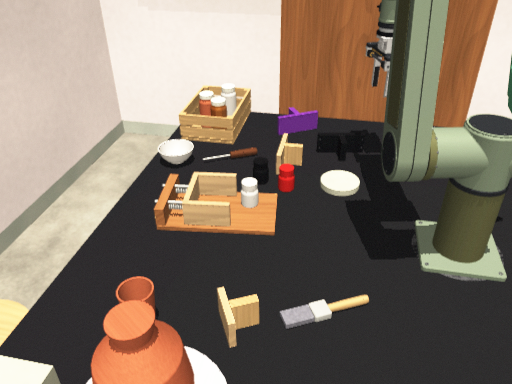

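View pics/top0.png

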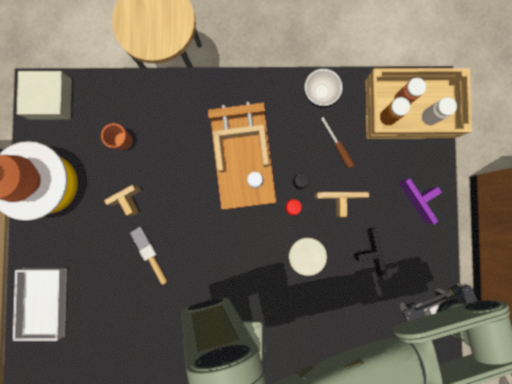

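```bash
cat > h.py <<'E'
import numpy as np,cv2,os
from scipy.spatial.transform import Rotation as R
from station import manip,cams,order
def cloud(n,d=None):
    p=None
    if d is None: p,d=cams.camera(n)
    m=cams.camera_model(n);K=m["intrinsics"];T=m["pose"]
    v,u=np.indices(d.shape)
    P=np.stack([(u-K[0,2])/K[0,0]*d,(v-K[1,2])/K[1,1]*d,d],-1)
    return p,P@T[:3,:3].T+T[:3,3]
def ray(n,u,v,z):
    m=cams.camera_model(n);K=m["intrinsics"];T=m["pose"]
    r=T[:3,:3]@np.array([(u-K[0,2])/K[0,0],(v-K[1,2])/K[1,1],1]);return T[:3,3]+r*(z-T[2,3])/r[2]
def proj(n,X):
    m=cams.camera_model(n);K=m["intrinsics"];T=m["pose"]
    c=T[:3,:3].T@(np.asarray(X)-T[:3,3]);c=K@c;return c[:2]/c[2]
E
python3 - <<'E'
from h import *
p=cv2.imread("pics/top0.png");d=np.load("top0.npy")
c=cv2.resize(p[90:270,190:390],None,fx=4,fy=3.3,interpolation=cv2.INTER_CUBIC)[:600]
c=cv2.resize(p[95:245,190:390],None,fx=4,fy=4,interpolation=cv2.INTER_CUBIC);cv2.imwrite("pics/t0c.png",c)
s=cv2.imread("pics/side0.png");cv2.imwrite("pics/s0c.png",cv2.resize(s[100:240,150:350],None,fx=4,fy=4,interpolation=cv2.INTER_CUBIC))
_,P=cloud("top",d)
z=P[...,2]
for r in [(176,190),(191,197),(200,215)]:
    print(r);print(np.round(z[r[0]:r[1]:3,314:374:3],3))
print("jar");print(np.round(z[168:192:2,240:270:2],3))
E
```

```text
(176, 190)
[[ 0.005 -0.005 -0.003 -0.003 -0.002 -0.006 -0.001  0.003  0.001  0.002
  -0.004 -0.002  0.001  0.002  0.001 -0.006  0.002 -0.006 -0.002  0.006]
 [-0.004 -0.    -0.001 -0.003  0.001 -0.002  0.    -0.004 -0.002 -0.004
  -0.003 -0.004 -0.003 -0.001  0.004  0.001 -0.004 -0.002 -0.002 -0.003]
 [-0.004 -0.004 -0.003 -0.003 -0.002  0.    -0.003  0.002  0.001  0.001
   0.     0.003 -0.005 -0.001  0.     0.001  0.007 -0.002 -0.    -0.002]
 [-0.001 -0.002 -0.003  0.002 -0.     0.    -0.004 -0.001 -0.003  0.
  -0.005 -0.002 -0.004 -0.003 -0.007  0.002  0.002 -0.002  0.003 -0.003]
 [ 0.002 -0.003 -0.001  0.001  0.001 -0.006 -0.001  0.002  0.001  0.002
  -0.001  0.001 -0.002 -0.002 -0.004 -0.001 -0.002  0.001  0.002 -0.   ]]
(191, 197)
[[-3.00e-03  1.00e-03 -5.00e-03  2.00e-03  2.00e-03 -4.00e-03  1.32e+00
  -6.00e-03 -4.00e-03  2.00e-03 -2.00e-03 -1.00e-03  0.00e+00 -6.00e-03
  -6.00e-03 -2.00e-03 -3.00e-03  0.00e+00 -2.00e-03  3.00e-03]
 [-1.00e-03  5.10e-02  6.80e-02  6.60e-02  7.20e-02  6.50e-02  6.80e-02
   7.50e-02  6.90e-02  6.50e-02  6.50e-02  6.80e-02  7.20e-02  7.00e-02
   7
[... 1240 characters left out ...]
9 0.086 0.013
  0.011 0.012 0.014]
 [0.015 0.014 0.01  0.012 0.09  0.085 0.095 0.091 0.085 0.093 0.086 0.065
  0.012 0.01  0.011]
 [0.012 0.014 0.016 0.015 0.084 0.09  0.088 0.091 0.091 0.088 0.089 0.063
  0.015 0.013 0.015]
 [0.012 0.016 0.021 0.015 0.06  0.09  0.088 0.087 0.092 0.091 0.09  0.064
  0.013 0.01  0.012]
 [0.014 0.014 0.014 0.022 0.012 0.086 0.088 0.09  0.086 0.086 0.084 0.036
  0.015 0.012 0.014]
 [0.015 0.014 0.013 0.012 0.009 0.034 0.059 0.089 0.086 0.064 0.05  0.009
  0.015 0.013 0.009]
 [0.012 0.022 0.014 0.013 0.014 0.012 0.014 0.038 0.042 0.011 0.014 0.017
  0.019 0.013 0.014]
 [0.018 0.01  0.015 0.013 0.009 0.016 0.014 0.013 0.011 0.011 0.012 0.019
  0.013 0.016 0.016]]
```

View pics/t0c.png

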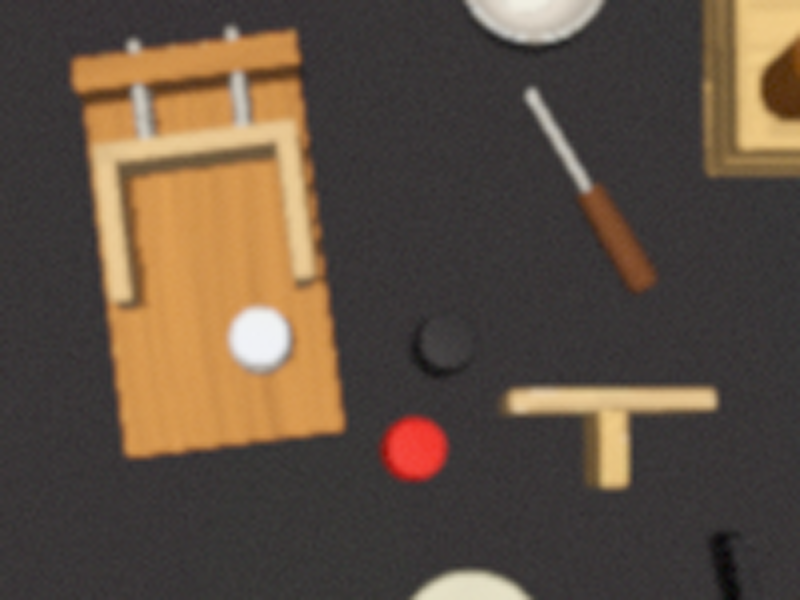

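View pics/s0c.png

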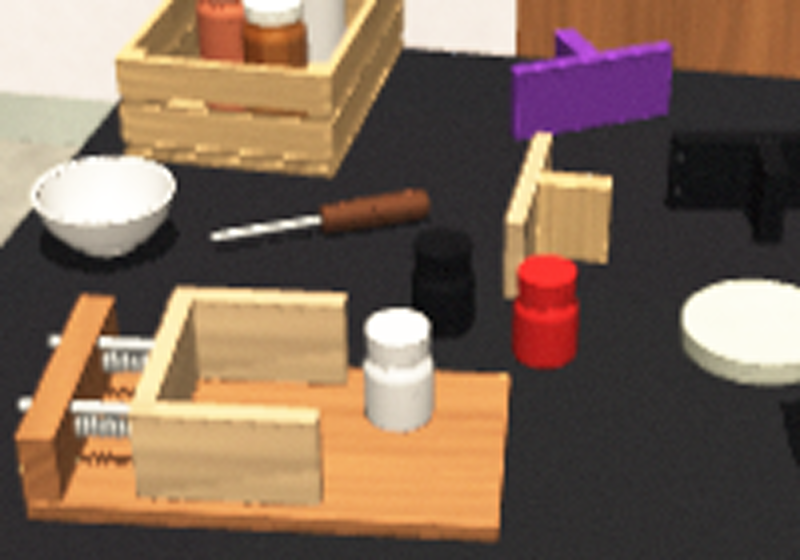

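```bash
python3 - <<'E'
from h import *
p=cv2.imread("pics/top0.png").astype(int)
np.set_printoptions(linewidth=220)
R_=p[...,2]
print("board left end rows191-198");print(R_[191:199,312:326])
print("right");print(R_[191:199,362:374])
print("panel cols, rows 188-202");print(R_[188:202,[322,326,330,334,352,356,360,364]])
print("rib rows196-222");print(R_[196:222,332:352])
print("frame right end");print(R_[155:170,252:276])
print("frame left end");print(R_[160:176,210:230])
E
```

```text
board left end rows191-198
[[ 58  55  55  62  57  70  83  88  89  94 100 104 108 107]
 [ 53  58  57  61  78 109 143 154 160 163 171 183 183 184]
 [ 57  60  62  76 105 155 190 207 209 211 218 224 226 227]
 [ 59  58  72  90 122 176 212 226 229 230 231 233 232 233]
 [ 56  59  74  94 127 179 215 231 232 232 231 231 228 226]
 [ 59  61  76  95 121 172 209 226 228 226 222 219 216 213]
 [ 57  61  73  93 114 150 187 204 206 201 192 187 184 181]
 [ 59  61  68  81  92 108 127 141 142 138 129 127 124 120]]
right
[[106 104 105 105 102  99  83  59  54  56  52  55]
 [176 177 177 176 174 163 131  82  57  53  57  59]
 [218 219 219 220 217 205 169 101  60  58  59  55]
 [227 228 228 228 226 217 184 115  59  56  56  55]
 [224 225 224 225 225 218 189 118  63  59  58  57]
 [205 204 204 204 204 199 171 107  61  56  57  54]
 [145 141 143 143 140 136 115  78  57  51  58  52]
 [ 81  82  76  74  76  69  65  60  57  56  58  58]]
panel cols, rows 188-202
[[ 60  56  53  53  56  56  57  55]
 [ 55  54  52  53  57  57  58  55]
 [ 59  60  56  59  59  58  61  62]
 [100 108 107 106 102 103 102 105]
 [171 183 184 183 17
[... 4651 characters left out ...]
23 193 139 121 143 184 209 212 210]
 [ 57  55  55  57  58  82 145 200 226 231 229 223 195 141 120 144 182 209 213 211]
 [ 56  57  57  56  56  71 128 190 216 218 214 205 180 133 120 141 181 207 213 211]
 [ 57  55  56  56  56  65 116 179 200 188 171 161 143 120 124 145 176 202 213 211]
 [ 58  61  61  56  55  60 110 173 194 173 145 133 131 133 147 164 182 201 211 212]
 [ 56  58  57  57  59  57 108 174 202 192 176 170 170 176 185 194 202 209 214 211]
 [ 60  57  55  57  58  59 106 174 205 207 202 202 205 207 210 209 208 211 215 212]
 [ 55  58  54  53  57  61 102 167 202 207 208 210 213 216 216 211 210 212 214 213]
 [ 55  59  56  59  61  60  92 153 193 206 209 211 213 214 216 213 209 211 215 213]]
```

```bash
cat >> h.py <<'E'
from scipy.ndimage import map_coordinates
def cross(img,a,b,level=None,n=60):
    """sub-pixel first crossing along a->b (u,v)"""
    t=np.linspace(0,1,n);a=np.array(a,float);b=np.array(b,float)
    q=a+(b-a)*t[:,None];s=map_coordinates(img.astype(float),[q[:,1],q[:,0]],order=1)
    L=(s[0]+s[-1])/2 if level is None else level
    k=np.where((s[:-1]-L)*(s[1:]-L)<=0)[0][0];f=(L-s[k])/(s[k+1]-s[k]+1e-9)
    return q[k]+(q[k+1]-q[k])*f
def line(pts):
    l=cv2.fitLine(np.float32(pts)[:,:2].reshape(-1,1,2),cv2.DIST_HUBER,0,.01,.01).ravel();return l
E
python3 - <<'E'
from h import *
I=cv2.imread("pics/top0.png")[...,2]
def edge(name,segs,z,n="top",img=I):
    P=np.array([ray(n,*cross(img,a,b),z) for a,b in segs]);l=line(P)
    ang=np.degrees(np.arctan2(l[1],l[0]));res=(P[:,:2]-l[2:])@np.array([-l[1],l[0]])
    print(name,"dir %.2f"%ang,"pt",np.round(l[2:],4),"res mm",np.round(res*1000,1));return l
J={}
# bed left edge (image): from (212,130) to (221,205)
J['bl']=edge("bed L",[((x0-6,v),(x0+4,v)) for v in range(172,206,4) for x0 in [221.5-(207-v)*0.118]],.015)
J['br']=edge("bed R",[((x0+6,v),(x0-4,v)) for v in range(170,202,4) for x0 in [275-(202-v)*0.125]],.015)
J['bf']=edge("bed front",[((u,v0+6),(u,v0-5)) for u in range(226,272,5) for v0 in [208.5-(u-222)*0.113]],.015)
J['fl']=edge("frame L",[((x0-6,v),(x0+1.6,v)) for v in range(138,168,3) for x0 in [216-(168-v)*0.11]],.085)
# ends
for u in (217.5,218.5,219.5,220.5): print("Lend",ray("top",*cross(I,(u,167),(u,171.5),185),.085))
for u in (264,265,266): print("Rend",ray("top",*cross(I,(u,160),(u,165.6),185),.085))
np.save("J.npy",np.array([J[k] for k in('bl','br','bf','fl')]))
print("BOARD")
edge("front",[((u,186),(u,194)) for u in range(322,367,4)],.07)
edge("back",[((u,202),(u,195)) for u in range(352,367,2)],.07)
edge("rend",[((374,v),(363,v)) for v in (193,194,195,196)],.07)
edge("ribR",[((352,v),(344,v)) for v in range(200,215,2)],.07)
edge("ribL",[((338,v),(343,v)) for v in range(200,215,2)],.07)
edge("ribE",[((u,222),(u,211)) for u in range(340,346)],.07)
E
```

```text
bed L dir 7.33 pt [0.5357 0.0452] res mm [ 0.6 -0.4 -0.3  0.  -0.3  0.1 -0.2  0.6 -0.1]
bed R dir 7.07 pt [ 0.5484 -0.1373] res mm [ 0.  -0.4  0.4 -0.3  0.4 -0.1  0.4 -0.4]
bed front dir -82.87 pt [ 0.4768 -0.0547] res mm [-0.4  0.4  0.1 -0.2  0.5 -0.5 -0.1  0.4 -0.5  0.2]
frame L dir 6.91 pt [0.6454 0.0513] res mm [-0.2  0.4 -0.3 -0.1  0.6 -0.4  0.1  0.2 -0.4  0.2]
Lend [0.58447741 0.03971319 0.085     ]
Lend [0.58412904 0.03657367 0.085     ]
Lend [0.58729624 0.03344885 0.085     ]
Lend [0.58818785 0.03031416 0.085     ]
Rend [ 0.60518779 -0.10612913  0.085     ]
Rend [ 0.6053482  -0.10926495  0.085     ]
Rend [ 0.60577306 -0.11240152  0.085     ]
BOARD
front dir 89.83 pt [ 0.5191 -0.3582] res mm [ 0.3 -0.  -0.1  0.  -0.2 -0.1 -0.1  0.   0.1  0.  -0.   0.1]
back dir -88.61 pt [ 0.5012 -0.4052] res mm [-0.1 -0.2  0.2  0.2  0.1 -0.  -0.1 -0.1]
rend dir 2.32 pt [ 0.5094 -0.4355] res mm [ 0.1 -0.1 -0.2  0.2]
ribR dir 0.05 pt [ 0.4702 -0.3659] res mm [ 0.3  0.3 -0.4 -0.3 -0.2 -0.   0.   0.3]
ribL dir -0.32 pt [ 0.4703 -0.3434] res mm [ 0.1  0.  -0.1 -0.  -0.  -0.   0.   0. ]
ribE dir -89.46 pt [ 0.4404 -0.3523] res mm [ 0.2 -0.1 -0.1 -0.1 -0.1  0.2]
```

```bash
python3 - <<'E'
from h import *
I=cv2.imread("pics/top0.png");G=cv2.imread("pics/side0.png")
s=manip.observe();r=R.from_euler("xyz",s["tool_rot"]).as_matrix();print(np.round(r,3))
def white(img,box):
    u0,v0,u1,v1=box;c=img[v0:v1,u0:u1].astype(int);m=(c.min(2)>165)&(c.max(2)-c.min(2)<45)
    v,u=np.where(m);print(box,len(u),(u.min()+u0,u.max()+u0,v.min()+v0,v.max()+v0));return u.mean()+u0,v.mean()+v0
c=white(I,(240,165,275,195));print(c,ray("top",*c,.09))
print(cv2.resize(I[170:192,244:268,1],None,fx=1,fy=1)[10])
w=white(G,(235,170,265,215));print(w)
print(G[176:213:2,238:264,1])
# right frame outer edge
g=I[...,1].astype(int)
print(g[140:164:3,258:274])
for n,X in (("short",(125,198,.07)),("mug",(117,136,.09)),("brush",(148,250,.02)),("free",(175,195,0)),("red",(293,207,.075)),("blk",(301,181,.075)),("bat",(308,257,.02)),("screw",(345,155,.02))): print(n,np.round(ray("top",*X),3))
# side projections check of hypothesised frame/bed/board corners
e=np.array([.9922,.1247,0]);n=np.array([-.1247,.9922,0]);o=np.array([.5958,-.0381,0])
im=G.copy()
L=[o+e*x+n*y+[0,0,z] for x in(0,.125) for y in(.08,-.08) for z in(.085,)]+[o+e*-.12+n*y+[0,0,.015] for y in(-.09,.09)]
b=np.array([.518,-.3546,0]);L+=[b+[x,y,.07] for x in(0,-.015) for y in(.08,-.08)]+[b+[-.075,y,.07] for y in(.01,-.01)]+[b+[0,.08,0]]
im=cv2.resize(im,None,fx=4,fy=4,interpolation=cv2.INTER_CUBIC)
for X in L:
    q=(proj("side",X)+.5)*4-.5;cv2.drawMarker(im,tuple(np.int32(np.round(q))),(0,255,0),cv2.MARKER_CROSS,14,1)
cv2.imwrite("pics/s0m.png",im[440:1000,600:1300])
E
```

```text
[[-0.     0.362 -0.932]
 [ 0.002 -0.932 -0.362]
 [-1.    -0.002 -0.   ]]
(240, 165, 275, 195) 181 (np.int64(247), np.int64(261), np.int64(172), np.int64(186))
(np.float64(254.24861878453038), np.float64(178.939226519337)) [ 0.55781948 -0.07561325  0.09      ]
[149 150 159 192 225 238 242 242 241 242 242 242 242 241 242 241 237 211
 155 121 137 149 151 148]
(235, 170, 265, 215) 393 (np.int64(241), np.int64(257), np.int64(177), np.int64(206))
(np.float64(249.31297709923663), np.float64(191.50127226463104))
[[ 45  44  43  44  47  45  43  44  46  46  45  45  47  49  44  11  14  13
   17  15  19  19  13  17  19  19]
 [ 43  46  44  43  63 161 239 241 247 253 254 254 254 254 250 240 226 162
   16  20  20  17  17  17  19  21]
 [ 43  45  45 126 249 254 254 254 254 254 254 254 254 254 254 254 254 254
  247  97  19  17  16  17  11  16]
 [ 42  45  59 181 254 254 254 254 254 254 254 254 254 254 254 254 254 254
  253 120  20  17  16  18  22  22]
 [ 43  41  49  95 205 248 253 254 254 254 254 254 254 254 254 254 254 247
  220 104  28  28  26  30  33  27]
 [ 44  45  47  80 162 173 191 205 232 235 238
[... 1529 characters left out ...]
55  56  54  54  49]
 [148 146 156 180 199 201 199 177 135  98  84  67  52  47  54  49]
 [148 143 147 174 197 202 199 186 152 122 105  74  54  55  53  54]
 [150 146 150 166 186 199 202 196 173 129  97  72  55  53  52  54]
 [152 145 146 157 180 197 202 199 181 143 118 103  73  52  54  55]
 [153 151 144 151 175 196 202 201 192 163 113  77  58  55  54  54]
 [154 150 148 147 160 182 198 201 197 176 132  91  74  60  54  52]
 [151 150 147 146 153 178 196 201 198 183 150 122 105  73  53  54]]
short [0.501 0.334 0.07 ]
mug [0.695 0.356 0.09 ]
brush [0.333 0.273 0.02 ]
free [0.514 0.192 0.   ]
red [ 0.471 -0.197  0.075]
blk [ 0.552 -0.223  0.075]
bat [ 0.31  -0.248  0.02 ]
screw [ 0.643 -0.373  0.02 ]
```

View pics/s0m.png

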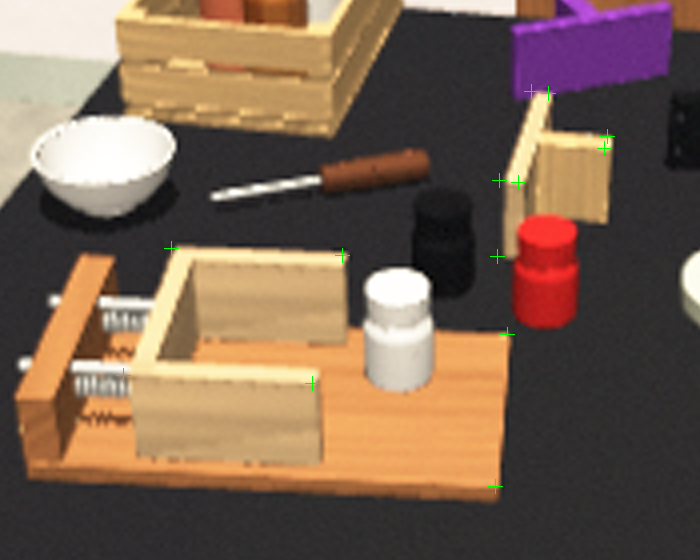

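```bash
python3 - <<'E'
from h import *
G=cv2.imread("pics/side0.png")
e=np.array([.9922,.1247,0]);n=np.array([-.1247,.9922,0]);o=np.array([.5958,-.0381,0])
im=cv2.resize(G,None,fx=8,fy=8,interpolation=cv2.INTER_CUBIC)
L=[o+e*x+n*y+[0,0,z] for x in(0,.125) for y in(.08,-.08,.065,-.065) for z in(.015,.085,)]+[o+e*-.12+n*y+[0,0,.015] for y in(-.09,.09)]
b=np.array([.518,-.3546,0]);L+=[b+[x,y,.07] for x in(0,-.015) for y in(.08,-.08)]+[b+[-.075,y,.07] for y in(.01,-.01)]+[b+[0,.08,0]]
for X in L:
    q=(proj("side",X)+.5)*8-.5;cv2.drawMarker(im,tuple(np.int32(np.round(q))),(0,255,0),cv2.MARKER_CROSS,14,1)
cv2.imwrite("pics/s0n.png",im[1360:1960,1440:2240])
E
```

```text
(no output)
```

View pics/s0n.png

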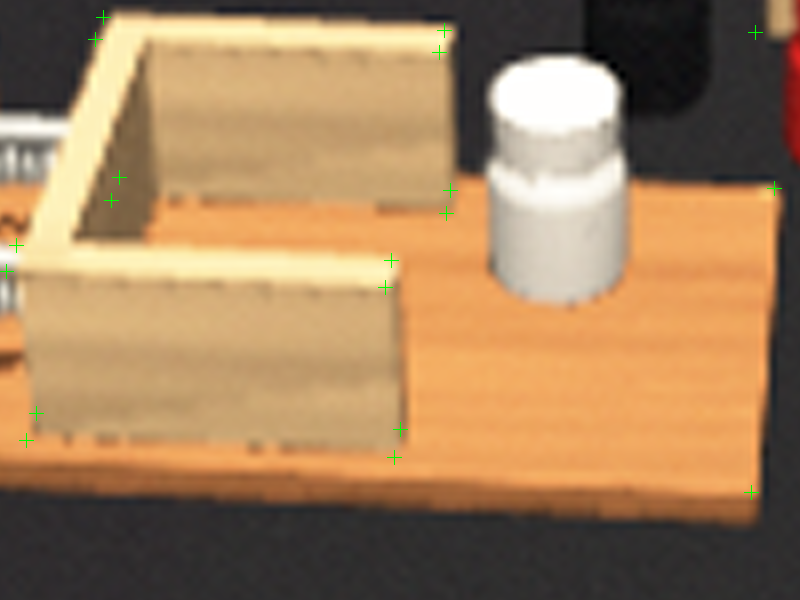

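Request:
play_rows:
  moves:
    - [[0, 0, 0, 0.1175, 0, 0, 1], [0, 0, 0, 0.1175, 0, 0, 1], [0, -0.1146, -0.112, 0, 0, 0, 1], [0, -0.1146, -0.112, 0, 0, 0, 1], [0, -0.1146, -0.112, 0, 0, 0, 1]]

```text
time: 0.6
tcp_pos: [0.2959, -0.4196, 0.2237]
tool_rot: [-1.506, 1.57, 1.759]
wrist_force: [0.9, -0.3, 0.8]
gripper_width: 1.0
```

Request:
play_rows:
  moves:
    - [[0, -0.1146, -0.112, 0, 0, 0, 1], [0, -0.1146, -0.112, 0, 0, 0, 1], [0, -0.1146, -0.112, 0, 0, 0, 1], [0, -0.1146, -0.112, 0, 0, 0, 1], [0, -0.1146, -0.112, 0, 0, 0, 1]]

```text
time: 1.1
tcp_pos: [0.4414, -0.2277, 0.2241]
tool_rot: [-0.667, 1.57, 2.599]
wrist_force: [-0.1, -0.9, -0.1]
gripper_width: 1.004
```

Request:
play_rows:
  moves:
    - [[0, -0.1146, -0.112, 0, 0, 0, 1], [0, -0.1146, -0.112, 0, 0, 0, 1], [0, -0.1146, -0.112, 0, 0, 0, 1], [0, -0.1146, -0.112, 0, 0, 0, 1], [0, 0, 0, 0, 0, 0, 1]]

```text
time: 1.6
tcp_pos: [0.5591, -0.0716, 0.2238]
tool_rot: [-1.892, 1.569, 1.381]
wrist_force: [-0.2, -0.5, 0.8]
gripper_width: 0.997
```

```bash
cat >> h.py <<'E'
E_=np.array([.9922,.1247,0]);N_=np.array([-.1247,.9922,0])
def st(target=None,yvec=None):
    s=manip.observe();r=R.from_euler("xyz",s["tool_rot"]).as_matrix();p=s["tcp_pos"]
    print("t %.2f"%s["time"],"p",np.round(p,4),"x",np.round(r[:,0],3),"y",np.round(r[:,1],3),"yawy %.2f"%np.degrees(np.arctan2(r[1,1],r[0,1])),"F",np.round(s["wrist_force"],1),"w %.3f"%s["gripper_width"],"q",np.round(s["qpos"],2))
    if target is not None:
        d=r.T@(np.asarray(target)-p);print("tool shift mm",np.round(d*1000,1),"units",np.round(d/.3,4))
E
python3 - <<'E'
from h import *
st((.5565,-.0765,.055))
I=cv2.imread("pics/top0.png")[...,1]
P=np.array([ray("top",*cross(I,(262.7-(161-v)*.115,v),(271.5-(161-v)*.115,v),155),.085) for v in range(140,162,3)])
print(np.round(P@N_,4));l=line(P);print(l)
E
```

```text
t 1.60 p [ 0.5591 -0.0716  0.2238] x [ 0.     0.002 -1.   ] y [ 0.131 -0.991 -0.002] yawy -82.47 F [-0.2 -0.5  0.8] w 0.997 q [-0.28  0.18  1.57  0.    1.39  1.16]
tool shift mm [168.8   4.8   3.4] units [0.5627 0.0161 0.0112]
[-0.1947 -0.194  -0.194  -0.1943 -0.194  -0.1942 -0.194  -0.194 ]
[ 0.99292576  0.11873702  0.6479642  -0.1142477 ]
```

Request:
play_rows:
  moves:
    - [[0, 0.0161, 0.0112, 0, 0, 0, 1], [0.15, 0, 0, 0, 0, 0, 1], [0.15, 0, 0, 0, 0, 0, 1], [0.1, 0, 0, 0, 0, 0, 1], [0, 0, 0, 0, 0, 0, 1]]

```text
time: 2.1
tcp_pos: [0.5486, -0.0823, 0.0991]
tool_rot: [-0.369, 1.558, 2.895]
wrist_force: [0.1, -0.2, 0.2]
gripper_width: 1.001
```

```bash
python3 - <<'E'
from h import *
st((.5565,-.0765,.045))
p,_=cloud("side");cv2.imwrite("pics/s1.png",cv2.resize(p[60:240,150:350],None,fx=3,fy=3))
p,_=cloud("top");cv2.imwrite("pics/t1.png",cv2.resize(p[95:245,190:390],None,fx=3,fy=3))
E
```

```text
t 2.10 p [ 0.5486 -0.0823  0.0991] x [-0.012  0.003 -1.   ] y [ 0.122 -0.993 -0.004] yawy -83.01 F [ 0.1 -0.2  0.2] w 1.001 q [-0.3   0.31  1.7  -0.    1.15  1.14]
tool shift mm [54.  -4.6 -9.2] units [ 0.1801 -0.0152 -0.0307]
```

View pics/s1.png

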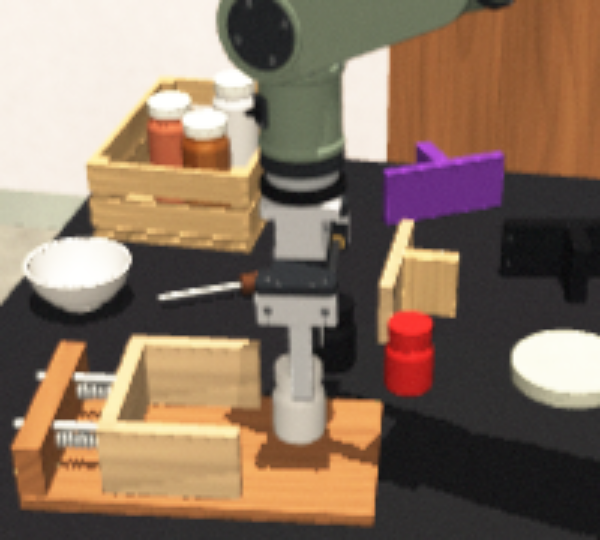

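View pics/t1.png

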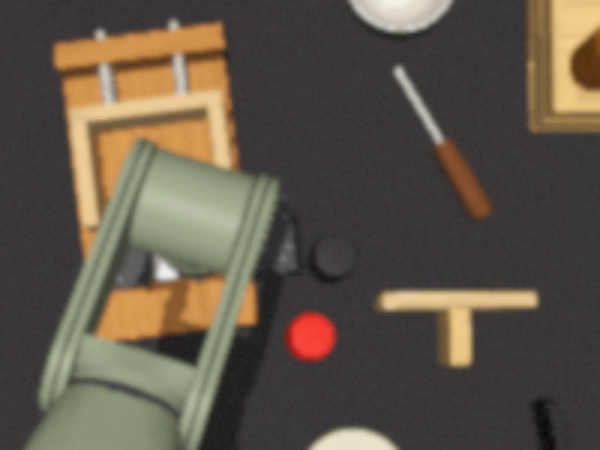

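Request:
play_rows:
  moves:
    - [[0, 0, 0, 0, 0, 0, 1], [0, 0, 0, 0, 0, 0, 1]]

```text
time: 2.4
tcp_pos: [0.5561, -0.0827, 0.1071]
tool_rot: [2.694, 1.566, -0.323]
wrist_force: [-0.4, -0.9, 0.6]
gripper_width: 0.998
```

```bash
python3 - <<'E'
from h import *
st((.5565,-.0765,.045))
E
```

```text
t 2.40 p [ 0.5561 -0.0827  0.1071] x [ 0.005 -0.002 -1.   ] y [ 0.124 -0.992  0.002] yawy -82.89 F [-0.4 -0.9  0.6] w 0.998 q [-0.3   0.3   1.68 -0.    1.15  1.15]
tool shift mm [62.1 -6.3 -0.9] units [ 0.2071 -0.0209 -0.0029]
```

Request:
play_rows:
  moves:
    - [[0.067, -0.021, -0.003, 0, 0, 0, 1], [0.08, 0, 0, 0, 0, 0, 1], [0.06, 0, 0, 0, 0, 0, 1], [0, 0, 0, 0, 0, 0, 1], [0, 0, 0, 0, 0, 0, 1]]

```text
time: 2.9
tcp_pos: [0.5554, -0.0755, 0.0436]
tool_rot: [2.718, 1.569, -0.299]
wrist_force: [0.1, 0.5, 0.7]
gripper_width: 1.002
```

Request:
play_rows:
  moves:
    - [[0, 0, 0, 0, 0, 0, -0.2], [0, 0, 0, 0, 0, 0, -0.2], [0, 0, 0, 0, 0, 0, -0.2], [0, 0, 0, 0, 0, 0, -0.2], [0, 0, 0, 0, 0, 0, -0.2]]
  squeeze: 15

```text
time: 3.4
tcp_pos: [0.5546, -0.0753, 0.0426]
tool_rot: [2.735, 1.57, -0.282]
wrist_force: [-0.6, -0.5, 0.2]
gripper_width: 0.612
```

```bash
python3 - <<'E'
from h import *
st((.5565,-.0765,.045))
E
```

```text
t 3.40 p [ 0.5546 -0.0753  0.0426] x [ 0. -0. -1.] y [ 0.124 -0.992  0.   ] yawy -82.86 F [-0.6 -0.5  0.2] w 0.612 q [-0.29  0.39  1.72  0.    1.03  1.16]
tool shift mm [-2.4  1.4 -1.7] units [-0.008   0.0047 -0.0058]
```

Still closing (57 mm); continue.

Request:
play_rows:
  moves:
    - [[0, 0, 0, 0, 0, 0, -0.2], [0, 0, 0, 0, 0, 0, -0.2], [0, 0, 0, 0, 0, 0, -0.2]]
  squeeze: 20

```text
time: 3.7
tcp_pos: [0.5546, -0.0755, 0.0424]
tool_rot: [1.727, 1.57, -1.29]
wrist_force: [0.1, -0.5, 1.6]
gripper_width: 0.529
```

Request:
play_rows:
  moves:
    - [[-0.04, 0, 0, 0, 0, 0, -0.2], [-0.08, 0, 0, 0, 0, 0, -0.2], [-0.1, 0, 0, 0, 0, 0, -0.2], [-0.1, 0, 0, 0, 0, 0, -0.2], [0, 0, 0, 0, 0, 0, -0.2]]

```text
time: 4.2
tcp_pos: [0.5581, -0.0761, 0.1435]
tool_rot: [2.762, 1.561, -0.255]
wrist_force: [0.9, -0.4, -1.5]
gripper_width: 0.528
```

```bash
python3 - <<'E'
from h import *
st((.46,.15,.139))
p,_=cloud("side");cv2.imwrite("pics/s2.png",cv2.resize(p[60:240,150:350],None,fx=3,fy=3))
E
```

```text
t 4.20 p [ 0.5581 -0.0761  0.1435] x [ 0.01  -0.003 -1.   ] y [ 0.124 -0.992  0.004] yawy -82.85 F [ 0.9 -0.4 -1.5] w 0.528 q [-0.29  0.25  1.66  0.    1.22  1.16]
tool shift mm [   2.9 -236.5   69.2] units [ 0.0098 -0.7885  0.2306]
```

View pics/s2.png

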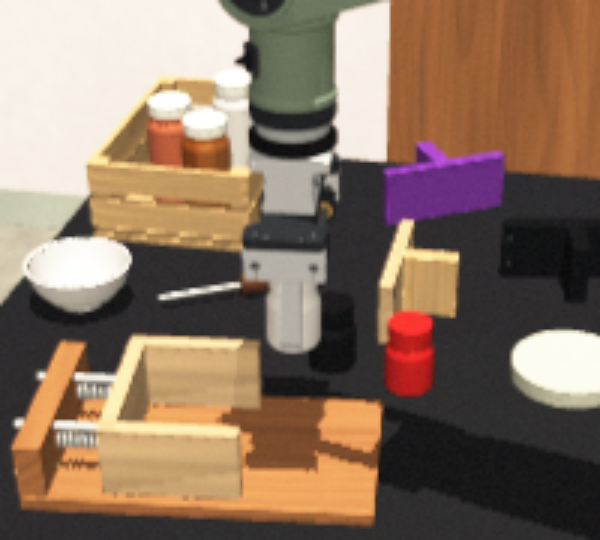

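Request:
play_rows:
  moves:
    - [[0, -0.1, 0.03, 0, 0, 0, -0.2], [0, -0.14, 0.04, 0, 0, 0, -0.2], [0, -0.14, 0.04, 0, 0, 0, -0.2], [0, -0.14, 0.04, 0, 0, 0, -0.2], [0, -0.14, 0.04, 0, 0, 0, -0.2]]

```text
time: 4.75
tcp_pos: [0.4705, 0.1154, 0.1359]
tool_rot: [-0.13, 1.566, 3.136]
wrist_force: [0.9, -0.0, -1.8]
gripper_width: 0.528
```

Request:
play_rows:
  moves:
    - [[0, -0.13, 0.04, 0, 0, 0, -0.2], [0.07, 0, 0, 0, 0, 0, -0.2], [0.1, 0, 0, 0, 0, 0, -0.2], [0.08, 0, 0, 0, 0, 0, -0.2], [0.05, 0, 0, 0, 0, 0, -0.2]]

```text
time: 5.25
tcp_pos: [0.4526, 0.1511, 0.0442]
tool_rot: [-0.003, 1.563, -3.02]
wrist_force: [-0.5, -0.2, -1.9]
gripper_width: 0.529
```

Request:
play_rows:
  moves:
    - [[0.02, 0, 0, 0, 0, 0, -0.2], [0, 0, 0, 0, 0, 0, -0.2], [0, 0, 0, 0, 0, 0, -0.2]]

```text
time: 5.55
tcp_pos: [0.4566, 0.1513, 0.0423]
tool_rot: [-0.423, 1.571, 2.843]
wrist_force: [0.8, -0.1, -1.4]
gripper_width: 0.532
```

```bash
python3 - <<'E'
from h import *
st((.46,.15,.029))
E
```

```text
t 5.55 p [0.4566 0.1513 0.0423] x [-0.  0. -1.] y [ 0.124 -0.992 -0.   ] yawy -82.87 F [ 0.8 -0.1 -1.4] w 0.532 q [0.14 0.25 1.92 0.   0.97 1.59]
tool shift mm [13.3  1.7 -3.3] units [ 0.0443  0.0057 -0.0109]
```

Request:
play_rows:
  moves:
    - [[0.025, 0, 0, 0, 0, 0, -0.2], [0.016, 0, 0, 0, 0, 0, -0.2], [0.005, 0, 0, 0, 0, 0, -0.2], [0, 0, 0, 0, 0, 0, -0.2]]

```text
time: 5.95
tcp_pos: [0.4563, 0.1513, 0.0283]
tool_rot: [-0.072, 1.57, -3.089]
wrist_force: [-0.5, 0.2, -1.7]
gripper_width: 0.525
```

```bash
python3 - <<'E'
from h import *
st((.46,.15,.028))
p,_=cloud("side");cv2.imwrite("pics/s3.png",cv2.resize(p[120:320,150:350],None,fx=3,fy=3))
E
```

```text
t 5.95 p [0.4563 0.1513 0.0283] x [-0.001 -0.    -1.   ] y [ 0.124 -0.992 -0.   ] yawy -82.86 F [-0.5  0.2 -1.7] w 0.525 q [0.14 0.28 1.92 0.   0.94 1.59]
tool shift mm [ 0.3  1.7 -3.5] units [ 0.0011  0.0057 -0.0117]
```

View pics/s3.png

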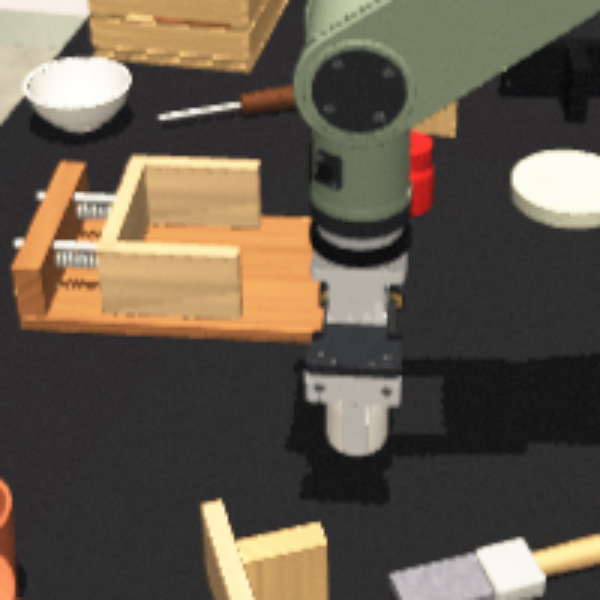

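Request:
play_rows:
  moves:
    - [[0.004, 0, 0, 0, 0, 0, -0.2], [0.002, 0, 0, 0, 0, 0, -0.2], [0, 0, 0, 0, 0, 0, -0.2]]

```text
time: 6.3
tcp_pos: [0.4569, 0.1514, 0.0274]
tool_rot: [3.067, 1.57, 0.05]
wrist_force: [-1.1, -1.2, 3.4]
gripper_width: 0.532
```

Request:
play_rows:
  moves:
    - [[0, 0, 0, 0, 0, 0, 0.3], [0, 0, 0, 0, 0, 0, 0.3], [0, 0, 0, 0, 0, 0, 0.6], [0, 0, 0, 0, 0, 0, 1], [0, 0, 0, 0, 0, 0, 1]]

```text
time: 6.8
tcp_pos: [0.4565, 0.1513, 0.0267]
tool_rot: [-1.407, 1.571, 1.859]
wrist_force: [0.8, -0.7, -0.6]
gripper_width: 0.867
```

Request:
play_rows:
  moves:
    - [[-0.05, 0, 0, 0, 0, 0, 1], [-0.12, 0, 0, 0, 0, 0, 1], [-0.15, 0, 0, 0, 0, 0, 1], [-0.15, 0, 0, 0, 0, 0, 1], [-0.1, 0, 0, 0, 0, 0, 1]]

```text
time: 7.3
tcp_pos: [0.4578, 0.1515, 0.2013]
tool_rot: [-3.121, 1.566, 0.145]
wrist_force: [1.3, 0.4, 0.7]
gripper_width: 1.0
```

```bash
python3 - <<'E'
from h import *
st((.473,-.3555,.2))
p,_=cloud("side");cv2.imwrite("pics/s4.png",p)
E
```

```text
t 7.30 p [0.4578 0.1515 0.2013] x [ 0.005  0.001 -1.   ] y [ 0.124 -0.992 -0.   ] yawy -82.85 F [1.3 0.4 0.7] w 1.000 q [0.14 0.03 1.79 0.   1.32 1.59]
tool shift mm [  1. 505.  48.] units [0.0033 1.6832 0.1601]
```

View pics/s4.png

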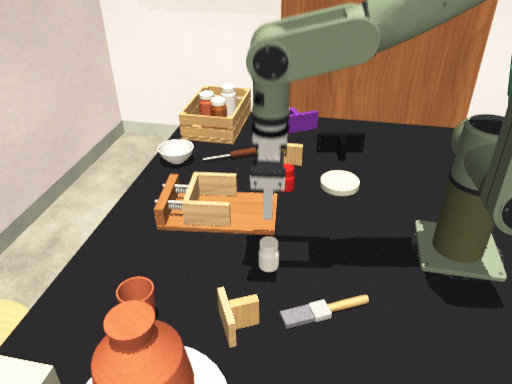

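Request:
play_rows:
  moves:
    - [[0, 0, 0, 0.119, 0, 0, 1], [0, 0.1, -0.004, 0, 0, 0, 1], [0, 0.155, -0.005, 0, 0, 0, 1], [0, 0.155, -0.005, 0, 0, 0, 1], [0, 0.155, -0.005, 0, 0, 0, 1]]

```text
time: 7.85
tcp_pos: [0.4619, -0.0195, 0.1975]
tool_rot: [-3.058, 1.571, 0.085]
wrist_force: [0.8, 0.5, -1.0]
gripper_width: 1.0
```

Request:
play_rows:
  moves:
    - [[0, 0.155, -0.005, 0, 0, 0, 1], [0, 0.155, -0.005, 0, 0, 0, 1], [0, 0.155, -0.005, 0, 0, 0, 1], [0, 0.155, -0.005, 0, 0, 0, 1], [0, 0.155, -0.005, 0, 0, 0, 1]]

```text
time: 8.35
tcp_pos: [0.4693, -0.2525, 0.1974]
tool_rot: [-1.458, 1.571, 1.684]
wrist_force: [0.1, 0.5, -0.1]
gripper_width: 1.001
```

Request:
play_rows:
  moves:
    - [[0, 0.155, -0.005, 0, 0, 0, 1], [0, 0.1, 0, 0, 0, 0, 1], [0, 0, 0, 0, 0, 0, 1], [0, 0, 0, 0, 0, 0, 1], [0, 0, 0, 0, 0, 0, 1]]

```text
time: 8.85
tcp_pos: [0.4711, -0.3258, 0.1973]
tool_rot: [-1.079, 1.569, 2.064]
wrist_force: [-0.6, 0.3, 0.4]
gripper_width: 1.0
```

```bash
python3 - <<'E'
from h import *
st((.472,-.3555,.045))
p,_=cloud("side");cv2.imwrite("pics/s5.png",cv2.resize(p[60:240,200:400],None,fx=3,fy=3))
p,_=cloud("top");cv2.imwrite("pics/t5.png",cv2.resize(p[95:245,190:390],None,fx=3,fy=3))
E
```

```text
t 8.85 p [ 0.4711 -0.3258  0.1973] x [-0.001  0.001 -1.   ] y [ 0.001 -1.    -0.001] yawy -89.94 F [-0.6  0.3  0.4] w 1.000 q [-0.76  0.23  1.58  0.    1.34  0.81]
tool shift mm [152.2  29.9  -0.9] units [ 0.5074  0.0997 -0.0032]
```

View pics/s5.png

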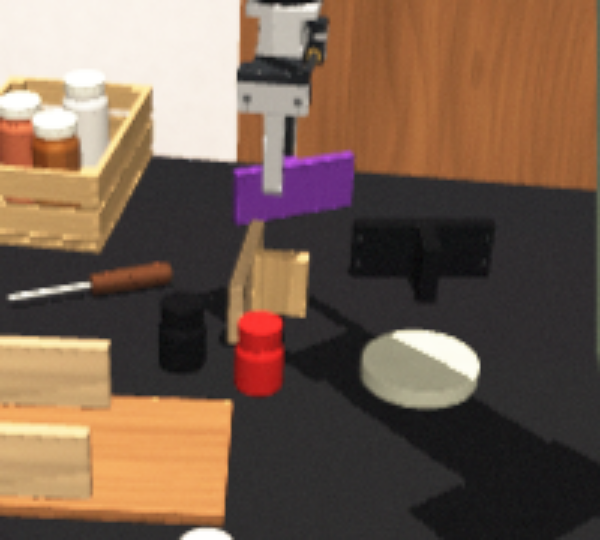

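View pics/t5.png

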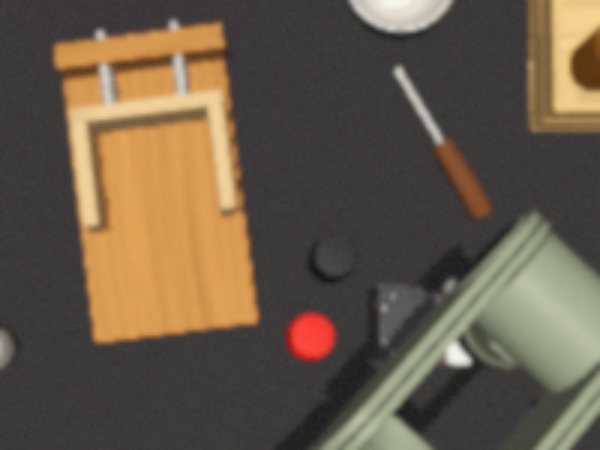

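Request:
play_rows:
  moves:
    - [[0, 0.1, -0.003, 0, 0, 0, 1], [0.1, 0, 0, 0, 0, 0, 1], [0.12, 0, 0, 0, 0, 0, 1], [0.1, 0, 0, 0, 0, 0, 1], [0, 0, 0, 0, 0, 0, 1]]

```text
time: 9.45
tcp_pos: [0.4694, -0.3529, 0.0969]
tool_rot: [-0.8, 1.56, 2.343]
wrist_force: [-0.6, 1.2, -1.8]
gripper_width: 0.998
```

Request:
play_rows:
  moves:
    - [[0, 0, 0, 0, 0, 0, 1], [0, 0, 0, 0, 0, 0, 1]]

```text
time: 9.65
tcp_pos: [0.4737, -0.3579, 0.1042]
tool_rot: [2.357, 1.567, -0.784]
wrist_force: [-0.3, -0.1, -0.0]
gripper_width: 1.002
```

```bash
python3 - <<'E'
from h import *
st((.472,-.3555,.045))
p,_=cloud("side");cv2.imwrite("pics/s6.png",cv2.resize(p[60:210,220:370],None,fx=4,fy=4,interpolation=cv2.INTER_CUBIC))
E
```

```text
t 9.65 p [ 0.4737 -0.3579  0.1042] x [ 0.003 -0.003 -1.   ] y [ 0.001 -1.     0.003] yawy -89.94 F [-0.3 -0.1 -0. ] w 1.002 q [-0.79  0.36  1.61  0.    1.17  0.78]
tool shift mm [59.1 -2.6  1.8] units [ 0.1972 -0.0087  0.0061]
```

View pics/s6.png

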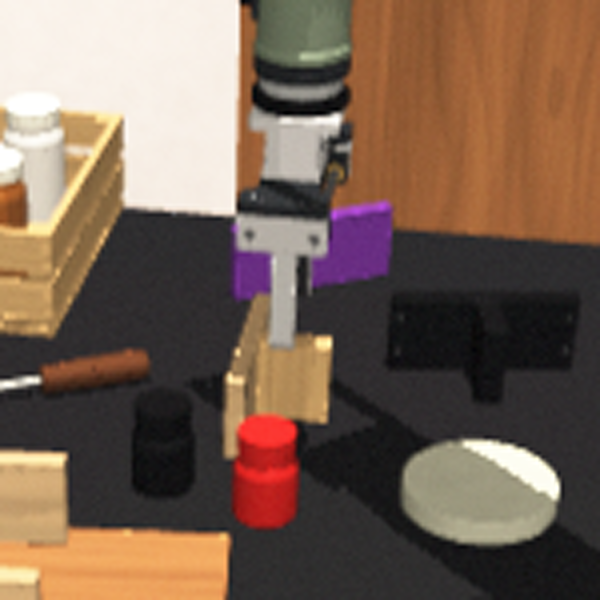

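Request:
play_rows:
  moves:
    - [[0.05, -0.009, 0.01, 0, 0, 0, 1], [0.08, 0, 0, 0, 0, 0, 1], [0.067, 0, 0, 0, 0, 0, 1], [0, 0, 0, 0, 0, 0, 1], [0, 0, 0, 0, 0, 0, 1]]

```text
time: 10.2
tcp_pos: [0.47, -0.3552, 0.0441]
tool_rot: [2.363, 1.569, -0.778]
wrist_force: [-0.2, -0.1, 0.3]
gripper_width: 0.999
```

Request:
play_rows:
  moves:
    - [[0, 0, 0, 0, 0, 0, -0.2], [0, 0, 0, 0, 0, 0, -0.4], [0, 0, 0, 0, 0, 0, -0.4], [0, 0, 0, 0, 0, 0, -0.4], [0, 0, 0, 0, 0, 0, -0.4]]
  squeeze: 10

```text
time: 10.7
tcp_pos: [0.4693, -0.3546, 0.0429]
tool_rot: [2.427, 1.57, -0.715]
wrist_force: [0.1, -0.3, -0.6]
gripper_width: 0.611
```

```bash
python3 - <<'E'
from h import *
st((.4705,-.3555,.045))
p,_=cloud("side");cv2.imwrite("pics/s7.png",cv2.resize(p[60:210,220:370],None,fx=4,fy=4,interpolation=cv2.INTER_CUBIC))
E
```

```text
t 10.70 p [ 0.4693 -0.3546  0.0429] x [ 0. -0. -1.] y [ 0. -1.  0.] yawy -89.99 F [ 0.1 -0.3 -0.6] w 0.611 q [-0.79  0.44  1.65  0.    1.05  0.78]
tool shift mm [-2.1  0.9 -1.2] units [-0.007   0.0031 -0.0041]
```

View pics/s7.png

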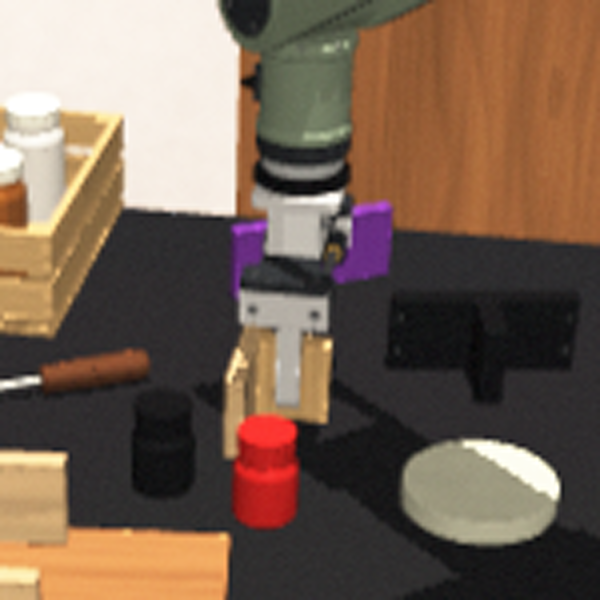

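Request:
play_rows:
  moves:
    - [[0, 0, 0, 0, 0, 0, -0.8], [0, 0, 0, 0, 0, 0, -0.8], [0, 0, 0, 0, 0, 0, -0.8], [0, 0, 0, 0, 0, 0, -0.8], [0, 0, 0, 0, 0, 0, -0.8]]

```text
time: 11.25
tcp_pos: [0.4692, -0.3545, 0.0426]
tool_rot: [0.453, 1.571, -2.688]
wrist_force: [-0.1, -0.5, -0.1]
gripper_width: 0.213
```

Request:
play_rows:
  moves:
    - [[0, 0, 0, 0, 0, 0, -0.8], [0, 0, 0, 0, 0, 0, -0.8], [0, 0, 0, 0, 0, 0, -0.8]]
  squeeze: 40

```text
time: 11.55
tcp_pos: [0.4691, -0.3545, 0.0426]
tool_rot: [-0.448, 1.571, 2.693]
wrist_force: [0.3, -0.2, -1.2]
gripper_width: 0.21
```

```bash
python3 - <<'E'
from h import *
st((.4705,-.3555,.045))
E
```

```text
t 11.55 p [ 0.4691 -0.3545  0.0426] x [-0.  0. -1.] y [ 0. -1. -0.] yawy -90.00 F [ 0.3 -0.2 -1.2] w 0.210 q [-0.79  0.44  1.65 -0.    1.05  0.78]
tool shift mm [-2.4  1.  -1.4] units [-0.008   0.0033 -0.0045]
```

Request:
play_rows:
  moves:
    - [[-0.05, 0, 0, 0, 0, 0, -0.8], [-0.1, 0, 0, 0, 0, 0, -0.8], [-0.13, 0, 0, 0, 0, 0, -0.8], [-0.12, 0, 0, 0, 0, 0, -0.8], [0, 0, 0, 0, 0, 0, -0.8]]

```text
time: 12.05
tcp_pos: [0.4725, -0.3577, 0.1702]
tool_rot: [2.353, 1.557, -0.789]
wrist_force: [0.5, -0.3, -1.7]
gripper_width: 0.212
```

```bash
python3 - <<'E'
from h import *
st((.5067,-.0487,.16))
p,_=cloud("side");cv2.imwrite("pics/s8.png",cv2.resize(p[60:210,220:370],None,fx=4,fy=4,interpolation=cv2.INTER_CUBIC))
E
```

```text
t 12.05 p [ 0.4725 -0.3577  0.1702] x [ 0.01 -0.01 -1.  ] y [ 0.   -1.    0.01] yawy -89.99 F [ 0.5 -0.3 -1.7] w 0.212 q [-0.79  0.28  1.56  0.    1.28  0.78]
tool shift mm [   7.5 -309.1  -34.2] units [ 0.0251 -1.0304 -0.1139]
```

View pics/s8.png

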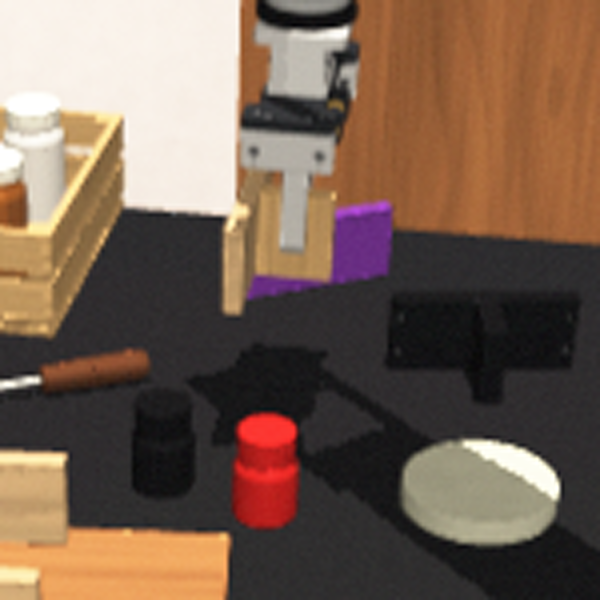

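Board held level. Carry it to the front of the jig.

Request:
play_rows:
  moves:
    - [[0, -0.1, -0.018, 0, 0, 0, -0.8], [0, -0.15, -0.018, 0, 0, 0, -0.8], [0, -0.15, -0.018, 0, 0, 0, -0.8], [0, -0.15, -0.018, 0, 0, 0, -0.8], [0, -0.15, -0.018, 0, 0, 0, -0.8]]

```text
time: 12.6
tcp_pos: [0.4943, -0.142, 0.1603]
tool_rot: [-0.475, 1.566, 2.666]
wrist_force: [0.9, -0.6, -2.2]
gripper_width: 0.206
```

Request:
play_rows:
  moves:
    - [[0, -0.15, -0.018, 0, 0, 0, -0.8], [0, -0.1, 0, 0, 0, 0, -0.8], [0, -0.06, 0, 0, 0, 0, -0.8], [0, 0, 0, -0.117, 0, 0, -0.8], [0, 0, 0, 0, 0, 0, -0.8]]

```text
time: 13.1
tcp_pos: [0.4997, -0.0502, 0.1605]
tool_rot: [-0.374, 1.566, 2.892]
wrist_force: [-0.3, 0.4, -1.9]
gripper_width: 0.211
```

Request:
play_rows:
  moves:
    - [[0, 0, 0, 0, 0, 0, -0.8], [0, 0, 0, 0, 0, 0, -0.8], [0, 0, 0, 0, 0, 0, -0.8]]

```text
time: 13.4
tcp_pos: [0.5013, -0.052, 0.1623]
tool_rot: [-0.361, 1.57, 2.902]
wrist_force: [0.1, -0.2, -2.4]
gripper_width: 0.213
```

```bash
python3 - <<'E'
from h import *
st((.5067,-.0487,.06))
p,_=cloud("side");cv2.imwrite("pics/s9.png",cv2.resize(p[60:240,150:350],None,fx=3,fy=3))
p,_=cloud("top");cv2.imwrite("pics/t9.png",cv2.resize(p[95:245,190:390],None,fx=3,fy=3))
E
```

```text
t 13.40 p [ 0.5013 -0.052   0.1623] x [-0.001  0.    -1.   ] y [ 0.12  -0.993 -0.   ] yawy -83.09 F [ 0.1 -0.2 -2.4] w 0.213 q [-0.28  0.12  1.78 -0.    1.24  1.18]
tool shift mm [102.3  -2.6  -5.8] units [ 0.3409 -0.0086 -0.0194]
```

View pics/s9.png

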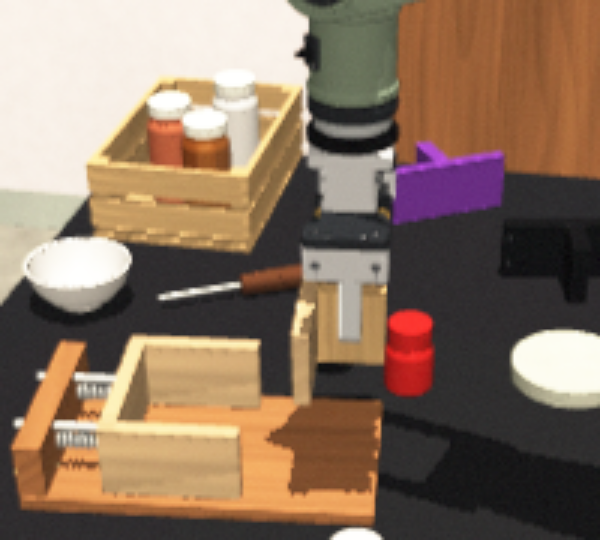

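View pics/t9.png

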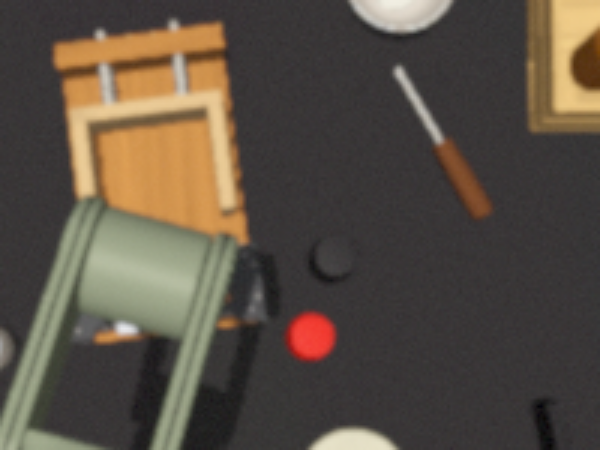

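Request:
play_rows:
  moves:
    - [[0.06, -0.009, 0, 0, 0, 0, -0.8], [0.1, 0, 0, 0, 0, 0, -0.8], [0.1, 0, 0, 0, 0, 0, -0.8], [0.06, 0, 0, 0, 0, 0, -0.8], [0, 0, 0, 0, 0, 0, -0.8]]

```text
time: 14.0
tcp_pos: [0.4984, -0.0483, 0.0637]
tool_rot: [-0.392, 1.564, 2.871]
wrist_force: [-1.1, 0.3, -3.4]
gripper_width: 0.208
```

Request:
play_rows:
  moves:
    - [[0, 0, 0, 0, 0, 0, -0.8], [0, 0, 0, 0, 0, 0, -0.8], [0, 0, 0, 0, 0, 0, -0.8]]

```text
time: 14.3
tcp_pos: [0.5027, -0.0492, 0.0683]
tool_rot: [2.753, 1.567, -0.266]
wrist_force: [-1.2, -0.1, -1.7]
gripper_width: 0.209
```

```bash
python3 - <<'E'
from h import *
st((.5067,-.0487,.0585))
o=np.array([.5960,-.0377]);e=np.array([.99255,.12187]);n=np.array([-.12187,.99255])
d=manip.observe()["tcp_pos"][:2]-o;print("jig coords mm",1000*(d@e),1000*(d@n))
p,_=cloud("side");cv2.imwrite("pics/s10r.png",p);cv2.imwrite("pics/s10.png",cv2.resize(p[140:240,170:290],None,fx=6,fy=6,interpolation=cv2.INTER_CUBIC))
E
```

```text
t 14.30 p [ 0.5027 -0.0492  0.0683] x [ 0.003 -0.001 -1.   ] y [ 0.122 -0.993  0.001] yawy -82.98 F [-1.2 -0.1 -1.7] w 0.209 q [-0.27  0.25  1.85  0.    1.04  1.18]
tool shift mm [ 9.8 -0.  -4. ] units [ 0.0326 -0.0001 -0.0135]
jig coords mm -94.04894603538901 -0.06746018901484675
```

View pics/s10.png

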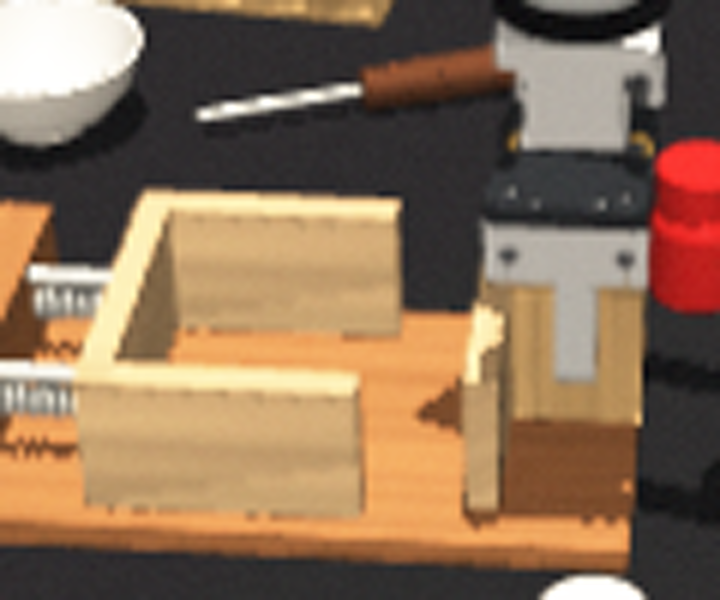

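Request:
play_rows:
  moves:
    - [[0.02, 0, 0, 0, 0, 0, -0.8], [0.01, 0, 0, 0, 0, 0, -0.8], [0, 0, 0, 0, 0, 0, -0.8], [0, 0, 0, 0, 0, 0, -0.8], [0, 0, 0, 0, 0, 0, -0.8]]

```text
time: 14.85
tcp_pos: [0.5012, -0.0488, 0.0575]
tool_rot: [-0.523, 1.571, 2.742]
wrist_force: [0.2, 0.1, -2.0]
gripper_width: 0.206
```

```bash
python3 - <<'E'
from h import *
st((.5067,-.0487,.0585))
o=np.array([.5960,-.0377]);e=np.array([.99255,.12187]);n=np.array([-.12187,.99255])
d=manip.observe()["tcp_pos"][:2]-o;print("jig coords mm",1000*(d@e),1000*(d@n))
p,_=cloud("side");cv2.imwrite("pics/s11r.png",p)
im=cv2.resize(p,None,fx=8,fy=8,interpolation=cv2.INTER_CUBIC)
cv2.imwrite("pics/s11.png",im[1360:1900,1440:2240])
t,_=cloud("top");cv2.imwrite("pics/t11.png",cv2.resize(t[120:230,190:300],None,fx=5,fy=5,interpolation=cv2.INTER_CUBIC))
E
```

```text
t 14.85 p [ 0.5012 -0.0488  0.0575] x [-0.  0. -1.] y [ 0.122 -0.992 -0.   ] yawy -82.97 F [ 0.2  0.1 -2. ] w 0.206 q [-0.27  0.27  1.86  0.    1.02  1.18]
tool shift mm [-1.   0.6 -5.5] units [-0.0033  0.002  -0.0184]
jig coords mm -95.48960810152283 0.572199330940722
```

View pics/s11.png

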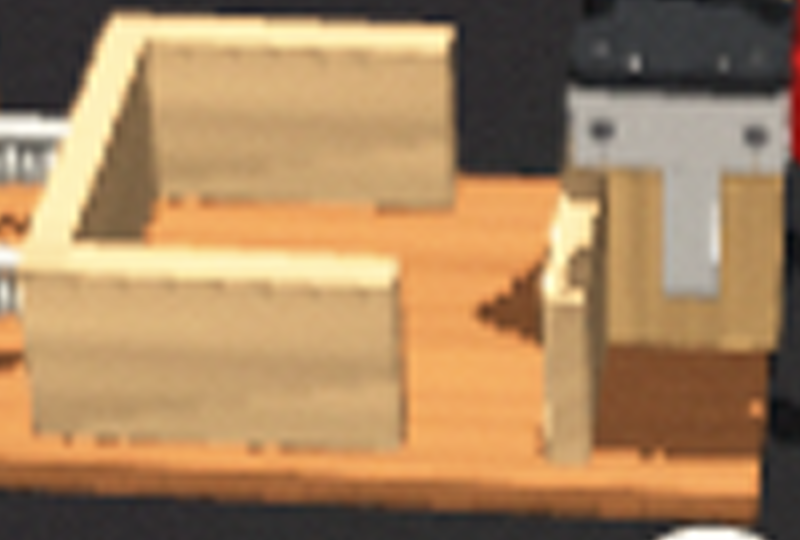

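View pics/t11.png

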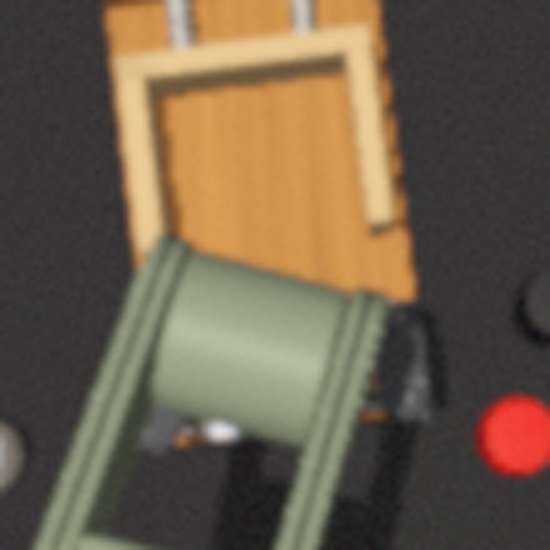

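```bash
python3 - <<'E'
from h import *
G=cv2.imread("pics/s11r.png").astype(int)
o=np.array([.5960,-.0377,0]);e=np.array([.99255,.12187,0]);n=np.array([-.12187,.99255,0])
for z in(.085,.015):
  a=proj("side",o+e*-.05+n*.08+[0,0,z]);b=proj("side",o+e*-.05+n*.085+[0,0,z]);c=proj("side",o+e*-.045+n*.08+[0,0,z]);print(z,a,"5mm n:",b-a,"5mm e:",c-a)
np.set_printoptions(linewidth=200)
print("wall cols 186..228 step6, rows 200-210");print(G[199:209,186:230:6,0].T)
print("board cols 249..253");print(G[200:212,248:255,0].T)
print("bottom wall rows 220-232");print(G[220:232,186:230:6,0].T)
print("bottom board rows");print(G[222:234,248:255,0].T)
E
```

```text
0.085 [246.70899868 206.29389994] 5mm n: [-0.19619878  1.12864113] 5mm e: [-1.92391084 -0.08362445]
0.015 [247.18985342 227.62751939] 5mm n: [-0.18827556  1.16664964] 5mm e: [-1.86295235 -0.08765256]
wall cols 186..228 step6, rows 200-210
[[182 175 170 170 151 118 118 123 120 126]
 [ 74 117 171 186 175 140 119 121 122 125]
 [ 79 102 164 187 178 151 121 120 121 122]
 [ 95 102 152 186 188 161 119 120 121 122]
 [ 94  97 141 186 185 166 127 118 119 121]
 [ 97  94 130 174 186 172 136 118 118 120]
 [ 99  96 112 159 186 177 148 115 117 122]
 [101  95 103 146 183 177 150 112 114 116]]
board cols 249..253
[[108  93 112 141 194 216 179 138 114 117 114 111]
 [192 185 187 180 180 181 172 146 107 106 103 106]
 [185 181 175 141 133 144 131 144 100 101 107 106]
 [177 141  85  89  85  85 135 151 101 102 105 109]
 [141  81  81  86  91  83 134 154 103 102 104 103]
 [125  76  79  85  82  74  72  74  74  73  75  77]
 [ 65  62  59  58  61  63  62  61  62  61  62  63]]
bottom wall rows 220-232
[[106 105 103 103 102  95  93  76  52  53  50  46]
 [103 101 107 115  94  75  95  78  53  57  61  52]
 [103 107 114 115 100  87  95  86  69  57  58  50]
 [106 108 112 115 106  98  96  94  84  57  55  51]
 [111 112 114 114 117 107  93 100  85  54  60  52]
 [117 115 115 111 115  97  79  95  81  57  61  58]
 [118 119 113 112 116 109  95  96  96  78  62  54]
 [119 116 113 110 114 115 105  93 101  86  57  57]]
bottom board rows
[[131 129 117  96  96  98  97 100  87  60  53  41]
 [107 108 110 109 114 109 103  99  89  59  54  47]
 [110 110 110 112 116 115 102  99  88  58  54  50]
 [111 108 106 114 119 116 104 100  86  57  57  49]
 [108 108 110 115 117 115 106  98  88  57  55  49]
 [ 95  93  97 100 100 102  97  99  88  59  55  50]
 [ 55  49  51  51  70  93  92 101  89  59  54  45]]
```

Request:
play_rows:
  moves:
    - [[-0.004, 0.006, 0, 0, 0, 0, -0.8], [0, 0, -0.04, 0, 0, 0, -0.8], [0, 0, -0.05, 0, 0, 0, -0.8], [0, 0, -0.03, 0, 0, 0, -0.8], [0, 0, 0, 0, 0, 0, -0.8]]

```text
time: 15.45
tcp_pos: [0.539, -0.0463, 0.0591]
tool_rot: [2.81, 1.569, -0.208]
wrist_force: [0.8, -0.6, -2.3]
gripper_width: 0.21
```

Request:
play_rows:
  moves:
    - [[0, 0, 0, 0, 0, 0, -0.8], [0, 0, 0, 0, 0, 0, -0.8], [0, 0, 0, 0, 0, 0, -0.8]]

```text
time: 15.75
tcp_pos: [0.5365, -0.0461, 0.0586]
tool_rot: [-0.329, 1.57, 2.935]
wrist_force: [-0.1, -0.3, -1.6]
gripper_width: 0.212
```

```bash
cat >> h.py <<'E'
def jig():
    st();o=np.array([.5960,-.0377]);e=np.array([.99255,.12187]);n=np.array([-.12187,.99255])
    s=manip.observe();d=s["tcp_pos"][:2]-o;f=s["wrist_force"];print("jig mm e %.1f n %.1f"%(1000*(d@e),1000*(d@n)),"Fe %.1f Fn %.1f Fz %.1f"%(f[:2]@e,f[:2]@n,f[2]),"mom",np.round(s["moment"],2))
E
python3 - <<'E'
from h import *
jig()
p,_=cloud("side");cv2.imwrite("pics/s12r.png",p)
im=cv2.resize(p,None,fx=8,fy=8,interpolation=cv2.INTER_CUBIC)
cv2.imwrite("pics/s12.png",im[1360:1900,1440:2240])
E
```

```text
t 15.75 p [ 0.5365 -0.0461  0.0586] x [-0.001  0.    -1.   ] y [ 0.122 -0.993 -0.   ] yawy -82.98 F [-0.1 -0.3 -1.6] w 0.212 q [-0.25  0.33  1.77 -0.    1.05  1.2 ]
jig mm e -60.1 n -1.1 Fe -0.1 Fn -0.3 Fz -1.6 mom [-0.03  0.02 -0.03]
```

View pics/s12.png

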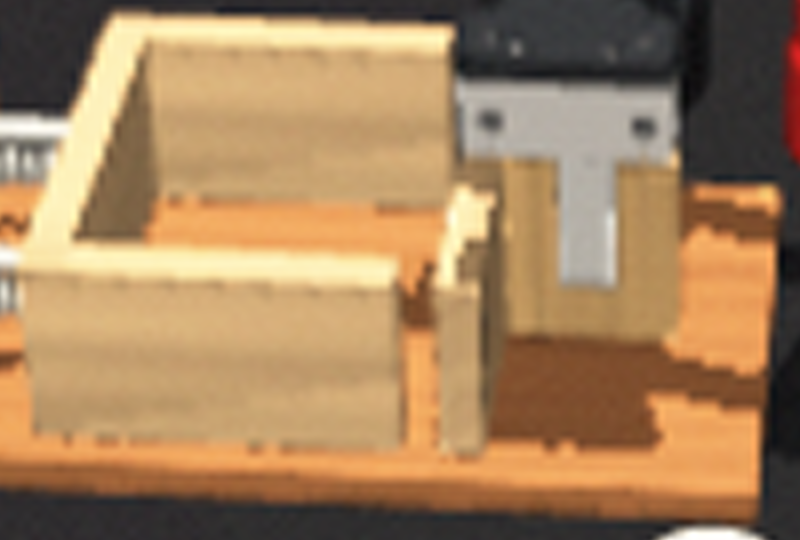

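Request:
play_rows:
  moves:
    - [[0, 0.003, -0.015, 0, 0, 0, -0.8], [0.003, 0, -0.01, 0, 0, 0, -0.8], [0, 0, 0, 0, 0, 0, -0.8], [0, 0, 0, 0, 0, 0, -0.8], [0, 0, 0, 0, 0, 0, -0.8]]

```text
time: 16.3
tcp_pos: [0.5446, -0.0461, 0.0579]
tool_rot: [-0.286, 1.57, 2.979]
wrist_force: [0.3, 0.0, -3.2]
gripper_width: 0.213
```

```bash
python3 - <<'E'
from h import *
jig()
E
```

```text
t 16.30 p [ 0.5446 -0.0461  0.0579] x [-0.  0. -1.] y [ 0.122 -0.992 -0.   ] yawy -82.97 F [ 0.3  0.  -3.2] w 0.213 q [-0.24  0.34  1.75 -0.    1.05  1.21]
jig mm e -52.1 n -2.1 Fe 0.3 Fn 0.0 Fz -3.2 mom [ 0.03  0.1  -0.06]
```

Lower gently until the bed is felt.

Request:
play_rows:
  moves:
    - [[0.003, 0, 0, 0, 0, 0, -0.8], [0, 0, 0, 0, 0, 0, -0.8], [0, 0, 0, 0, 0, 0, -0.8]]

```text
time: 16.6
tcp_pos: [0.5448, -0.0462, 0.0575]
tool_rot: [2.827, 1.571, -0.192]
wrist_force: [-2.2, 0.1, 3.4]
gripper_width: 0.215
```

Request:
play_rows:
  moves:
    - [[0.002, 0, 0, 0, 0, 0, -0.8], [0, 0, 0, 0, 0, 0, -0.8], [0, 0, 0, 0, 0, 0, -0.8]]

```text
time: 16.9
tcp_pos: [0.5448, -0.0462, 0.0575]
tool_rot: [2.207, 1.571, -0.812]
wrist_force: [-4.1, 1.0, 7.5]
gripper_width: 0.207
```

Request:
play_rows:
  moves:
    - [[-0.003, 0, 0, 0, 0, 0, -0.8], [0, 0, -0.007, 0, 0, 0, -0.8], [0, 0, -0.007, 0, 0, 0, -0.8], [0, 0, 0, 0, 0, 0, -0.8], [0, 0, 0, 0, 0, 0, -0.8]]

```text
time: 17.4
tcp_pos: [0.5488, -0.0458, 0.0575]
tool_rot: [0.322, 1.57, -2.697]
wrist_force: [-3.7, -0.4, 5.2]
gripper_width: 0.212
```

```bash
python3 - <<'E'
from h import *
jig()
p,_=cloud("side");cv2.imwrite("pics/s13r.png",p)
im=cv2.resize(p,None,fx=8,fy=8,interpolation=cv2.INTER_CUBIC)
cv2.imwrite("pics/s13.png",im[1360:1900,1440:2240])
E
```

```text
t 17.40 p [ 0.5488 -0.0458  0.0575] x [-0. -0. -1.] y [ 0.122 -0.992  0.   ] yawy -82.97 F [-3.7 -0.4  5.2] w 0.212 q [-0.24  0.35  1.74 -0.    1.05  1.21]
jig mm e -47.9 n -2.3 Fe -3.8 Fn 0.0 Fz 5.2 mom [-0.02  0.56 -0.02]
```

View pics/s13.png

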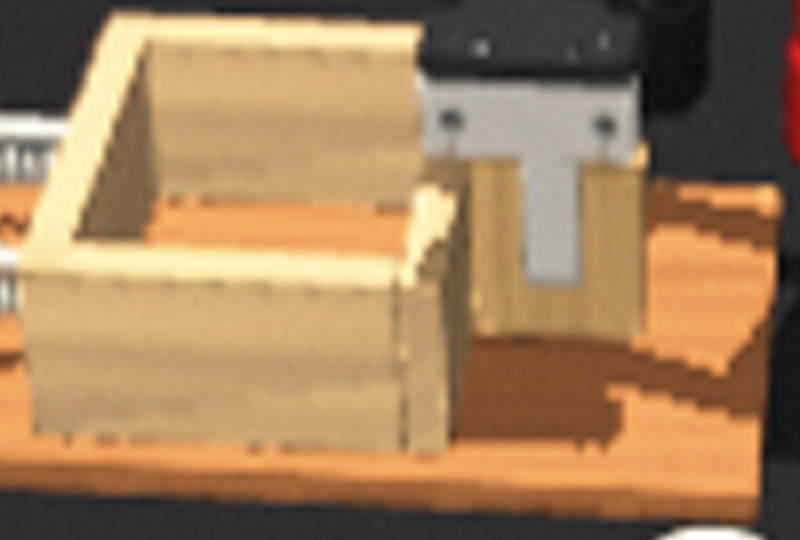

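```bash
python3 - <<'E'
from h import *
G=cv2.imread("pics/s13r.png").astype(int)
np.set_printoptions(linewidth=220)
print("top rows 200-210 cols 220..236 R");print(G[200:211,218:238,2])
print("bottom rows 222-234 B");print(G[222:234,214:238,0])
E
```

```text
top rows 200-210 cols 220..236 R
[[238 239 239 240 239 240 239 241 240 240 241 241 245 254 253 236 146 138 120 106]
 [246 246 245 246 242 243 243 243 243 241 239 237 233 253 251 157 150 144 108 109]
 [253 253 252 252 251 251 251 251 251 249 249 241 237 253 237 160 158 151 103 111]
 [253 253 253 253 253 253 253 253 253 253 253 245 251 251 158 154 153 148 111 112]
 [251 252 252 252 252 252 252 253 253 253 252 239 254 251 171 150 152 130 109 115]
 [229 238 240 241 240 240 240 246 247 246 240 190 245 241 194 185 173 113 113 112]
 [200 194 208 209 210 208 198 196 208 207 200 164 195 194 195 207 188 114 113 112]
 [211 203 213 210 208 210 208 204 210 208 204 172 190 193 190 189 176 120 112 114]
 [214 213 212 211 212 211 212 211 214 211 203 163 187 186 186 189 182 127 111 111]
 [216 214 215 216 215 215 214 213 214 215 205 162 195 187 190 193 188 128 113 109]
 [215 216 214 213 215 216 213 213 213 212 209 178 197 192 193 192 186 133 112 109]]
bottom rows 222-234 B
[[114 115 112 113 113 114 114 112 113 114 113 112 114 114 113 108  92 110 109 109 112 106  61  44]
 [112 112 112 112 111 115 114 11
[... 357 characters left out ...]
7  94]
 [ 97  98  96  98  96  97  98  96  92  94  94  92  91  95  94  95  93  89  80  80  85  96  93  94]
 [ 81  82  83  86  90  91  92  94  94  96  98  98  99  99 102  99 101 100 100 100  99  97  96  98]
 [ 59  62  59  65  68  71  76  77  76  80  84  85  85  87  87  86  87  84  89  89  87  85  88  89]
 [ 58  62  58  56  55  57  61  61  62  58  56  61  61  59  56  58  58  58  60  56  60  61  68  63]
 [ 55  53  57  58  53  54  56  52  53  54  52  55  54  54  54  54  53  54  54  53  54  56  58  59]
 [ 48  50  51  51  48  53  48  47  46  42  44  48  46  41  49  45  49  50  49  50  51  56  58  54]
 [ 47  48  47  45  43  43  47  44  46  40  44  47  44  41  45  47  44  46  45  45  50  53  55  54]]
```

Request:
play_rows:
  moves:
    - [[-0.002, 0.003, 0, 0, 0, 0, -0.8], [0, 0, -0.007, 0, 0, 0, -0.8], [0, 0, -0.007, 0, 0, 0, -0.8], [0, 0, 0, 0, 0, 0, -0.8], [0, 0, 0, 0, 0, 0, -0.8]]

```text
time: 17.95
tcp_pos: [0.5524, -0.0461, 0.0576]
tool_rot: [-0.08, 1.569, -3.099]
wrist_force: [-4.7, -2.3, 3.6]
gripper_width: 0.213
```

```bash
python3 - <<'E'
from h import *
jig()
E
```

```text
t 17.95 p [ 0.5524 -0.0461  0.0576] x [-0.002 -0.    -1.   ] y [ 0.122 -0.992 -0.   ] yawy -82.97 F [-4.7 -2.3  3.6] w 0.213 q [-0.24  0.36  1.73 -0.    1.06  1.21]
jig mm e -44.3 n -3.0 Fe -4.9 Fn -1.7 Fz 3.6 mom [-0.16  0.84 -0.07]
```

Request:
play_rows:
  moves:
    - [[0, 0, -0.007, 0, 0, 0, -0.8], [0, 0, -0.007, 0, 0, 0, -0.8], [0, 0, -0.007, 0, 0, 0, -0.8], [0, 0, 0, 0, 0, 0, -0.8], [0, 0, 0, 0, 0, 0, -0.8]]

```text
time: 18.45
tcp_pos: [0.5571, -0.0455, 0.0578]
tool_rot: [-0.051, 1.565, -3.069]
wrist_force: [-9.8, -1.1, 8.0]
gripper_width: 0.209
```

```bash
python3 - <<'E'
from h import *
jig()
p,_=cloud("side");cv2.imwrite("pics/s14r.png",p)
im=cv2.resize(p,None,fx=8,fy=8,interpolation=cv2.INTER_CUBIC)
cv2.imwrite("pics/s14.png",im[1360:1900,1340:2140])
E
```

```text
t 18.45 p [ 0.5571 -0.0455  0.0578] x [-0.005 -0.    -1.   ] y [ 0.123 -0.992 -0.   ] yawy -82.96 F [-9.8 -1.1  8. ] w 0.209 q [-0.24  0.37  1.71 -0.    1.07  1.21]
jig mm e -39.6 n -3.0 Fe -9.9 Fn 0.1 Fz 8.0 mom [-0.31  1.46 -0.02]
```

View pics/s14.png

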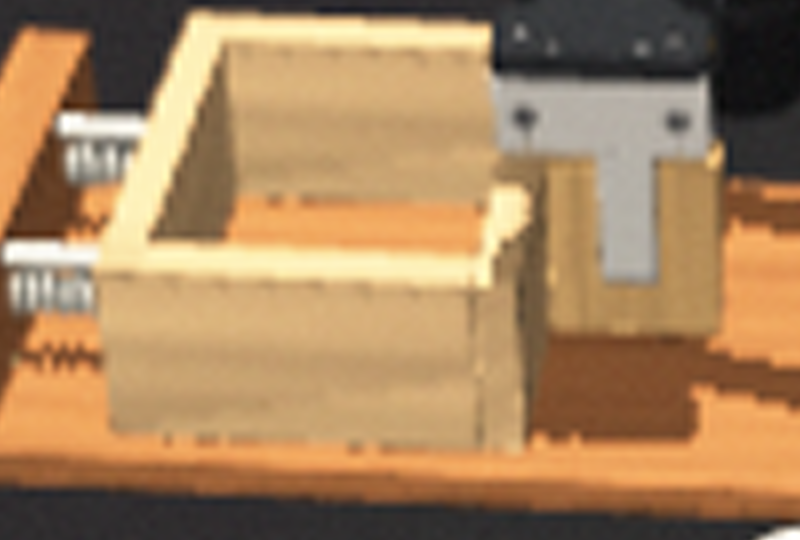

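Request:
play_rows:
  moves:
    - [[-0.003, 0, 0, 0, 0.005, 0, -0.8], [0, 0, -0.007, 0, 0, 0, -0.8], [0, 0, -0.007, 0, 0, 0, -0.8], [0, 0, 0, 0, 0, 0, -0.8], [0, 0, 0, 0, 0, 0, -0.8]]

```text
time: 19.0
tcp_pos: [0.5604, -0.0451, 0.0576]
tool_rot: [-0.191, 1.569, 3.074]
wrist_force: [-10.1, -2.5, 4.4]
gripper_width: 0.215
```

```bash
python3 - <<'E'
from h import *
jig()
E
```

```text
t 19.00 p [ 0.5604 -0.0451  0.0576] x [-0.002  0.    -1.   ] y [ 0.123 -0.992 -0.   ] yawy -82.95 F [-10.1  -2.5   4.4] w 0.215 q [-0.23  0.37  1.71 -0.    1.06  1.21]
jig mm e -36.2 n -3.0 Fe -10.4 Fn -1.2 Fz 4.4 mom [-0.52  1.37 -0.06]
```

Request:
play_rows:
  moves:
    - [[-0.003, 0, -0.007, 0, 0.003, 0, -0.8], [0, 0, -0.005, 0, 0, 0, -0.8], [0, 0, 0, 0, 0, 0, -0.8], [0, 0, 0, 0, 0, 0, -0.8], [0, 0, 0, 0, 0, 0, -0.8]]

```text
time: 19.5
tcp_pos: [0.5627, -0.0448, 0.0576]
tool_rot: [-0.327, 1.569, 2.938]
wrist_force: [-10.3, -2.7, 1.4]
gripper_width: 0.212
```

```bash
python3 - <<'E'
from h import *
jig()
p,_=cloud("side");cv2.imwrite("pics/s15r.png",p)
a=cv2.imread("pics/s12r.png");b=p
n=np.array([-.12187,.99255,0]);e=np.array([.99255,.12187,0]);o=np.array([.5960,-.0377,0])
# frame shift: track back-left part of the wall by template match on near wall
t=a[170:228,180:226].astype(np.float32)
def tm(img):
    r=cv2.matchTemplate(img[165:235,165:235].astype(np.float32),t,cv2.TM_SQDIFF_NORMED);_,_,m,_=cv2.minMaxLoc(r)
    x,y=m;f=lambda l,c,rr:(l-rr)/(2*(l-2*c+rr)) 
    return 165+x+f(r[y,x-1],r[y,x],r[y,x+1]),165+y+(f(r[y-1,x],r[y,x],r[y+1,x]) if 0<y<r.shape[0]-1 else 0)
for k in("s12r","s14r","s15r"):print(k,tm(cv2.imread(f"pics/{k}.png")))
q0=proj("side",o+e*.05+n*.04+[0,0,.06]);q1=proj("side",o+e*.064+n*.04+[0,0,.06]);print("px for 14mm",q1-q0)
im=cv2.resize(p,None,fx=8,fy=8,interpolation=cv2.INTER_CUBIC)
cv2.imwrite("pics/s15.png",im[1360:1900,1340:2140])
t2,_=cloud("top");cv2.imwrite("pics/t15r.png",t2);cv2.imwrite("pics/t15.png",cv2.resize(t2[95:245,190:310],None,fx=4,fy=4,interpolation=cv2.INTER_CUBIC))
E
```

```text
t 19.50 p [ 0.5627 -0.0448  0.0576] x [-0.002  0.    -1.   ] y [ 0.123 -0.992 -0.001] yawy -82.94 F [-10.3  -2.7   1.4] w 0.212 q [-0.23  0.38  1.7  -0.    1.06  1.21]
jig mm e -33.9 n -3.0 Fe -10.5 Fn -1.5 Fz 1.4 mom [-0.7   1.56 -0.09]
s12r (np.float32(180.01007), np.float32(169.99652))
s14r (np.float32(177.34315), np.float32(169.9261))
s15r (np.float32(175.37062), np.float32(169.84776))
px for 14mm [-5.11318482 -0.22125439]
```

View pics/s15.png

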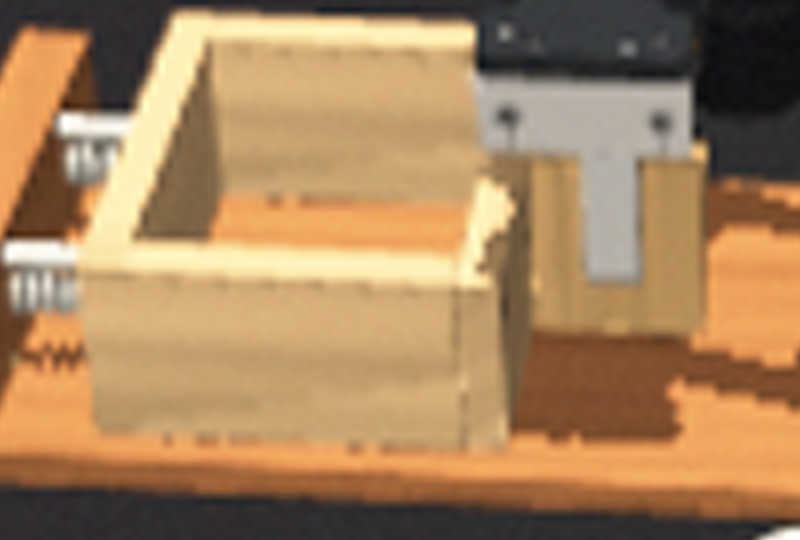

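View pics/t15.png

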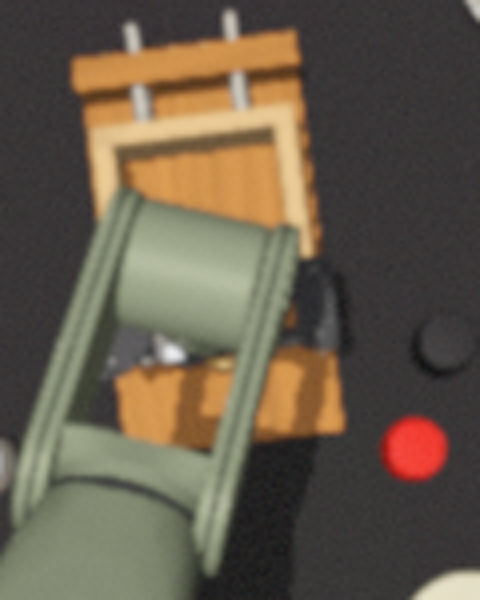

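Request:
play_rows:
  moves:
    - [[0, 0, -0.003, 0, 0, 0, -0.8], [0, 0, 0, 0, 0, 0, -0.8], [0, 0, 0, 0, 0, 0, -0.8], [0, 0, 0, 0, 0, 0, -0.8], [0, 0, 0, 0, 0, 0, -0.8]]

```text
time: 20.1
tcp_pos: [0.5633, -0.0447, 0.0576]
tool_rot: [-0.251, 1.568, 3.013]
wrist_force: [-11.0, -2.9, 2.1]
gripper_width: 0.208
```

```bash
python3 - <<'E'
from h import *
jig()
p,_=cloud("side");cv2.imwrite("pics/s16r.png",p)
a=cv2.imread("pics/s12r.png");t=a[170:228,180:226].astype(np.float32)
r=cv2.matchTemplate(p[165:235,165:235].astype(np.float32),t,cv2.TM_SQDIFF_NORMED);_,_,(x,y),_=cv2.minMaxLoc(r)
l,c,rr=r[y,x-1],r[y,x],r[y,x+1];d=180-(165+x+(l-rr)/(2*(l-2*c+rr)));print("frame moved mm",d/5.113*14)
np.set_printoptions(linewidth=220)
G=p.astype(int)
print(G[200:210,212:234,2]);print(G[221:230,212:234,0])
jig()
E
```

```text
t 20.10 p [ 0.5633 -0.0447  0.0576] x [-0.002  0.    -1.   ] y [ 0.123 -0.992 -0.001] yawy -82.95 F [-11.   -2.9   2.1] w 0.208 q [-0.23  0.38  1.7  -0.    1.07  1.22]
jig mm e -33.4 n -3.0 Fe -11.3 Fn -1.6 Fz 2.1 mom [-0.73  1.65 -0.03]
frame moved mm 13.05457
[[238 239 239 238 239 238 239 239 240 240 240 239 241 248 253 238 151 148 144 112 116 130]
 [248 248 249 248 246 246 246 245 245 245 243 241 234 252 251 158 156 149 133 110 111 132]
 [253 253 253 253 252 252 252 252 252 252 251 249 239 254 251 158 156 147 124 113 111 130]
 [253 253 253 253 253 253 253 253 253 253 253 253 249 253 251 158 158 149 108 114 112 120]
 [248 248 251 250 251 251 251 252 252 252 252 251 248 254 253 237 222 178 103 111 109 119]
 [207 212 231 232 232 231 229 238 240 240 239 237 231 250 248 246 236 202 110 112 112 128]
 [199 197 210 211 210 206 198 194 206 208 207 203 181 195 183 177 191 193 110 112 113 129]
 [211 205 213 211 212 211 210 203 210 208 209 208 192 192 188 182 192 199 112 113 114 129]
 [214 214 214 215 213 213 214 213 212 210 213 210 195 189 189 189 194 194 102 112 110 130]
 [215 216 216 216 2
[... 430 characters left out ...]
1  73]
 [ 96 107 108  94  94 100 101 101 102 107 107 105 107 110 115 119 113 108 104  93  97  95]
 [ 79  99  93  76  77  87  85  87  89  95  93  94  97 100 103 106 100  97 100  97  95  95]
 [ 98  97  97  98  97  97  97  97 101  96  93  95  93  92  92  93  89  93  91  92  93  92]
 [ 83  82  82  83  82  86  88  92  90  93  94  95  98  98  98  98 101  98 100 101 100  99]
 [ 58  57  59  61  58  65  68  71  73  74  76  81  84  84  84  85  87  87  90  90  87  90]]
t 20.15 p [ 0.5633 -0.0447  0.0576] x [-0.002  0.    -1.   ] y [ 0.123 -0.992 -0.001] yawy -82.95 F [-10.5  -3.4   3.8] w 0.211 q [-0.23  0.38  1.7  -0.    1.07  1.22]
jig mm e -33.3 n -3.0 Fe -10.8 Fn -2.1 Fz 3.8 mom [-0.82  1.61  0.01]
```

View pics/s16r.png

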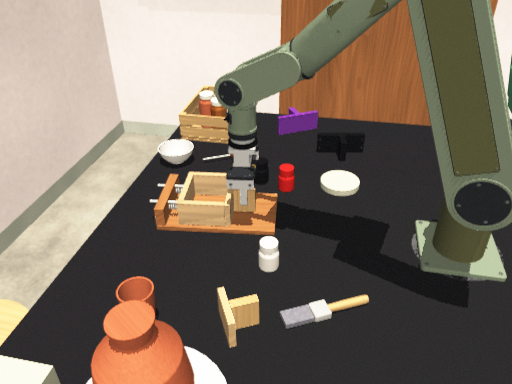

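The jar stands upright at (269,255). The board is across the frame's mouth at about (228,205) with the springs compressed, and nothing else has been moved.

```bash
python3 - <<'E'
from station import order
print(order.sign_off())
E
```

```text
the job is handed in; nothing more can be done
None
```

The jar is off the jig and the long board is held pressed flush across the frame's mouth; I handed the job in at about 20 s.

- **Jar:** it stands upright on the bench at about (0.457, 0.151), and the last picture shows it still upright.
- **Push:** the wrist reads about 11 N along the push. The side camera shows the frame pushed in about 13 mm, which is roughly 9.1 N of spring force. The two readings differ by about 1.5–2 N, most likely from the board rubbing on the bed, so the push on the frame is about 9–10 N. It rose gradually with no hard shove.
- **Alignment:** in the side view the near end of the board is even with the frame's side within about 1–2 mm. I could not check the far end because the gripper hid it from both cameras. The turning moment at the wrist is near zero, so both wall ends share the push.
- **Board height:** it rests on the bed, with only 2–4 N pressing down.
- **Camera disagreement:** the two cameras differed by about 3–4 mm on where the frame is. I corrected the board's sideways position by about 3.5 mm from the side view.
- **Other things:** the last side view shows nothing else moved on the bench.

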